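Break down a reducing-sleeve nest and put it away in the locking drawer

TASK

Draw the three nested reducing sleeves out of the bench chuck one at a time, innermost first, each time leaving the rest of the nest seated (they are snug on O-rings and a straight pull brings the whole nest up, so turn each one as you ease it out), and stand each upright on the floor of the open drawer, in the row that already holds a sleeve of its size. Then hold down the orange release lever on the drawer's slide to unlock it and push the drawer fully home, gently enough that every sleeve in it stays standing. Leave the other things on the bench where they are.

Things in the scene. Friction and masses are not known exactly. Their poses are not given: they have to be found in the camera images.
- sleeve_s: Small steel reducing sleeve, top and innermost of the nest: shank 20 mm dia x 48, head above it 30 mm dia x 14 high, 0.13 kg. Origin: centre of the shank's lower end, z up. Heads are stacked, each on the next larger. O-ring drag in the medium sleeve about 16 N for the first 5 mm out, then free; drag opposes the sliding, so turning 1.4 rad over those 5 mm leaves under half of it along the axis
- sleeve_m: Medium steel reducing sleeve, middle of the nest: shank 32 mm dia x 48, head 44 mm dia x 14 high, 22 mm bore, 0.30 kg. Origin: centre of the shank's lower end, z up; in the nest 14 mm below the small one's. O-ring drag in the large sleeve about 13 N for the first 5 mm; turn it out likewise. Pulled straight, a sleeve lifts all it sits in; over 8 mm of that lift fails, less may be lowered to reseat
- sleeve_l: Large steel reducing sleeve, outermost: shank 46 mm dia x 48, head 58 mm dia x 14 high, 0.55 kg. Origin: centre of the shank's lower end, z up; 14 mm below the medium one's. Tongues 8 mm wide, in the head's lower 6 mm, reach 36 mm out along its +x and -x, between 6 mm high keys on the chuck face: it cannot turn there. No O-ring: it lifts straight out. Grip its head across its own y
- chuck_nose (a point): Centre of the flat top face of the dark steel chuck (76 mm dia, 49 mm bore) in a grey cast bench fixture (150 x 130 mm foot), bolted down. The face is 115 mm above the bench; the seated large, medium and small heads end 14, 28 and 42 mm above it. x along the large sleeve's tongues, z up
- row_s: Small sleeve (same shape and size as sleeve_s) that already stands at the back of one drawer row and marks it as the small row. Origin: centre of its lower end. Leave it standing
- row_m: Medium sleeve (as sleeve_m) that marks the medium row; origin: centre of its lower end. Leave it standing
- row_l: Large sleeve (as sleeve_l, tongues included) that marks the large row; origin: centre of its lower end. Leave it standing
- drawer_floor (a point): Centre of the drawer's floor, 97 mm above the bench; x the way the drawer closes, y left when facing the cabinet. Inside x -113 to 111, y -159 to 159 mm. Three rows along x, centred at y = 107, 0, -107 mm, 103 mm wide, dividers 22 mm high. Side and back walls end 57 mm above the floor, front panel 93 mm. Markers stand at x = 50 to 70 mm, the front of each row is free. Moves with the drawer
- drawer_pull (a point): Middle of the front face of the aluminium pull strip (380 mm long in y, 12 mm high) 14 mm proud of the blue drawer front; 178 mm above the bench; x, y as drawer_floor. The drawer front is 416 mm wide, its top edge 190 mm above the bench. Push it along x to close. The cabinet's top is 202 mm above the bench, its front face 5 mm beyond the extended drawer's rear wall
- drawer (a joint): How far the drawer has been pushed in, m: 0 = fully extended and locked, 0.234 = fully home. Sliding friction about 3 N, light damping. The lock stops it at about 2 mm until the lever is down
- lever (a joint): Angle of the release lever, rad: 0 up (locked), 0.22 fully down. Hinged 42 mm in front (-x) of the pad's middle; springs back. Its tooth clears the stop at about 0.12 rad (pad 5 mm down); hold it down until the drawer has gone in about 20 mm, after that it may spring up. Pressing the pad takes about 3 N at first, 7 N fully down
- lever_pad (a point): Middle of the top of the orange thumb pad of the lever, 36 mm (x) by 20 mm (y), on the right-hand (-y) side of the drawer, 166 mm above the bench when up; axes as drawer_floor. An 18 mm high orange lip stands 18 mm beyond it (+x): press the pad, push against the lip. The cabinet front is 58 mm beyond it when extended; the drawer's side wall is 5 mm beside the pad, 12 mm lower
- spanner: Steel spanner 200 mm lying on the bench; origin at the middle of its underside. Leave it alone
- chip_brush: Brush 200 mm with wooden handle lying on the bench; origin at the middle of its underside. Leave it alone
- oil_bottle: Yellow oil bottle, 52 mm diameter, 150 mm high, red cap; origin at the centre of its foot. Leave it alone
- caliper: Digital caliper 155 mm lying on the bench; origin near the middle of its underside. Leave it alone
- parts_cup: Aluminium bowl 72 mm diameter, 40 mm high; origin at the centre of its foot. Leave it alone
There are look-alikes about, which are no part of the job. Leave any brown or yellow look-alike of the row_s alone.

How it is judged:
By the outcome, as a careful person would: the job done as asked, in the order asked, and still so for the second after the job is handed in, with the robot touching nothing.
It also fails if it takes over 72 s, if anything falls off the work surface, if the arm or the gripper's body presses on something with over 40 N, if the wrist force passes 120 N, or if a joint passes its speed limit or range.

ROBOT

A 7-joint arm with a two-finger parallel gripper is mounted at the origin on the work surface. World frame = base frame: x ahead of the robot, y to its left, z up, the work surface at z = 0. Lengths are in m, angles in degrees, forces in N, time in s.
With the tool pointing down it reaches from about 0.4 to 0.85 m from the base axis. Payload 4.4 kg.
Tool frame: the origin (TCP) lies where the fingers leave the gripper's body, on its centre line; the fingertips stand 97 mm ahead of it and the grasp point (between the pads) lies 78 mm ahead of it; z points along the fingers, x is the direction in which the jaws open and shut, and the axes are right-handed (so a half turn about z gives the same grasp; the last joint's range is limited). The gripper opens to 94 mm and grips with 3 to 60 N. Pads are 16 mm wide; open, the fingers measure 119 mm over their backs; the gripper's body (75 mm by 177 mm) begins 78 mm behind the grasp point.
Start: joints at [-76.593, 36.005, 2.206, 86.941, -1.547, 57.084, -1.146], TCP at [0.192, 0.621, 0.303] pointing down, gripper open.
Joint ranges: [-175.42, 175.42], [-21.48, 121.26], [-71.46, 75.88], [10.55, 141.38], [-63.04, 243.04], [13.31, 113.54], [-168.57, 168.57]. Speed limits (degrees/s): [147.25, 147.25, 180, 180, 180, 180, 180].

INTERFACE

Orientations are given as [roll, pitch, yaw] about the fixed x, y, z axes, in that order (R = Rz(yaw) Ry(pitch) Rx(roll)).
In Python, from cell import get_obs, grab_frame, camera_params, job_done gives the robot as it stands. The module is installed in compiled form; this text tells all that it offers.
- The arm moves only by the tool drive_tool, never from a script. Its argument "deltas" is one flat list of numbers, 7 for each row, row after row: the turn, a rotation vector about the tool's x, y, z in rad, then the shift along the tool's x, y, z in mm, then the closure, from 0 (fully open) to 1 (shut). A call has exactly 5 rows; each row shifts and turns the pose as measured when the row begins, along the tool's axes as they then stand; what a row does not reach is not made up. A row lasts 1/8 s, in which the tool goes at most 62.5 mm and 10.7 degrees, less where a joint would pass 70% of its speed; a pose out of reach is approached as far as the arm can. A call is refused whole if a number of a shift passes 62.5 or a number of a turn 0.188, either way. A call with a gripper value outside its range is refused whole. The fingers move at their own pace and stop on an object; "grip_force" is the grip in N (left out, the last holds). Time passes only in rows, so rows that do not move let the fingers close, or fill a call up. It gives the time, the measured TCP pose, the force and the opening at its end, in the units of the state.
- get_obs(): the state, without advancing time (a new reading comes with each control period).
- grab_frame(name): name is "scene" or "top" or "wrist"; returns the picture (480x640x3 uint8, red, green, blue); there is no depth.
- camera_params(name): a dict with "K" (3x3 intrinsics, pixels), "k1" (the pictures are not rectified: a ray, as slopes to the right and down, at radius r is drawn at 1 + k1 r^2 times it, then the intrinsics apply), "view" (4x4, takes a point from world to camera coordinates); the wrist camera has in their place "tool_from_camera" (4x4, takes a point from camera to tool coordinates, whose origin is the TCP and whose axes are the tool frame's). Camera axes: x right, y down, z forward; pixel columns grow to the right and rows downward; lengths in m; the calibration is good to about 2 mm. A picture is of the moment at which its call begins: read the wrist's pose just before it. camera_params takes no time and is no camera call.
- job_done(): hands the job in, once; it reports no verdict.
The state is a dict: "t": time; "joint_pos": joint angles; "joint_vel": joint speeds; "effort": joint torques, N m; "tcp_pos": TCP position; "tcp_rot": TCP orientation; "contact_force": force on the tool from outside, world axes, zero at the start; "wrist_torque": the same for the moment, N m; "opening": finger opening in m.
Only numpy, scipy, OpenCV 4.12 (cv2) and the standard library are available. Lean on these libraries where they do the work, as an engineer would, in place of code of your own. Each camera call takes 0.05 s, during which the arm holds its last target.

## Working session

There is one attempt and no reset: what is moved stays moved. The work goes in short steps, Python scripts to look and compute and a tool call to move; the robot and the scene stay as the last step left them, time stands still between calls to the robot, and variables do not carry over. Pictures are saved under pics/ and viewed, and the job is handed in when it is done.

Besides the shell and the picture viewer there is one more tool, called after ">>>" by a JSON object that holds its "fn" and its "kwargs". drive_tool: Moves the arm, as the interface text tells. Its arguments: {"type":"object","properties":{"deltas":{"type":"array"},"grip_force":{"type":"number"}},"required":["deltas"]}

```bash
ls; mkdir -p pics; python3 - <<'E'
from cell import *
import cv2
print(get_obs())
for n in ("scene","top","wrist"):
    im=grab_frame(n); cv2.imwrite(f"pics/{n}0.png",im[:,:,::-1])
    print(n,camera_params(n))
E
```

```text
pics
{'t': 0.0, 'joint_pos': array([-76.59263933,  36.0578973 ,   2.20356208,  86.99562129,
        -1.54320829,  57.08228082,  -1.1450393 ]), 'joint_vel': array([ 0.01454484, -0.03604302,  0.04604995, -0.03245242, -0.03084896,
       -0.08794625,  0.02811018]), 'effort': array([-3.94277331e-04, -5.49725175e+01,  1.14373717e+00, -1.86630285e+01,
       -5.21888305e-02,  2.36812024e-02,  1.72723890e-04]), 'tcp_pos': array([0.19181854, 0.62055191, 0.30176792]), 'tcp_rot': array([1.79994915e+02, 1.06011356e-01, 7.28247056e+01]), 'contact_force': array([-0.13917402, -0.30111635, -0.46468285]), 'wrist_torque': array([0.01512549, 0.00032596, 0.06358591]), 'opening': 0.09402808735051421}
scene {'K': array([[471.30185994,   0.        , 332.06755409],
       [  0.        , 471.30185994, 239.43589498],
       [  0.        ,   0.        ,   1.        ]]), 'k1': -0.019470140071776765, 'view': array([[ 0.53865883,  0.8424143 ,  0.01359457, -0.29049867],
       [ 0.68824814, -0.43066001, -0.58382056, -0.31112635],
       [-0.48596415,  0.32383654, -0.81176889,  1.49057105],
       [ 0.        ,  0
[... 440 characters left out ...]
3157890e-03, -9.96430996e-01,
         1.24951414e+00],
       [ 0.00000000e+00,  0.00000000e+00,  0.00000000e+00,
         1.00000000e+00]])}
wrist {'K': array([[406.0660377 ,   0.        , 322.40963192],
       [  0.        , 406.0660377 , 239.15863795],
       [  0.        ,   0.        ,   1.        ]]), 'k1': -0.041990640742600664, 'tool_from_camera': array([[ 9.99999036e-01,  2.98484198e-04, -1.35575793e-03,
         3.51684624e-04],
       [ 3.23426947e-05,  9.71337207e-01,  2.37705761e-01,
        -7.07128484e-02],
       [ 1.38784954e-03, -2.37705576e-01,  9.71336262e-01,
        -8.36254051e-02],
       [ 0.00000000e+00,  0.00000000e+00,  0.00000000e+00,
         1.00000000e+00]])}
```

View pics/scene0.png

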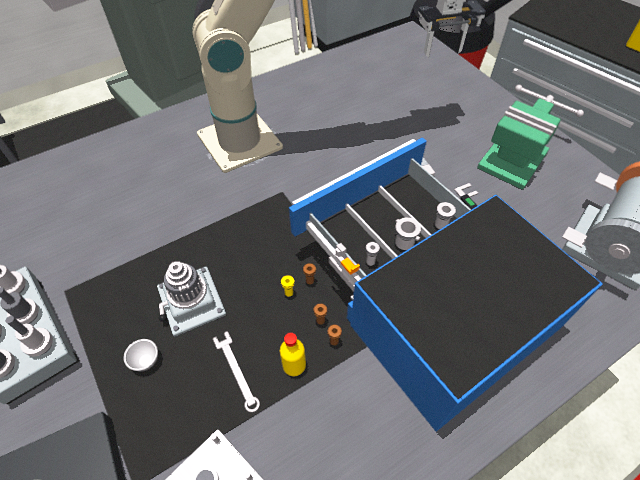

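View pics/top0.png

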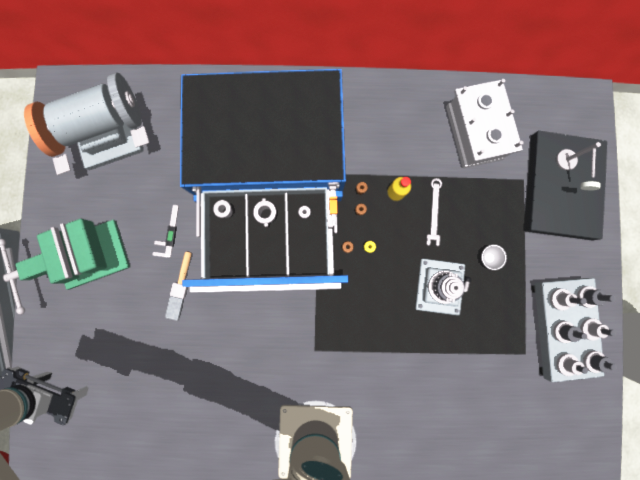

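View pics/wrist0.png

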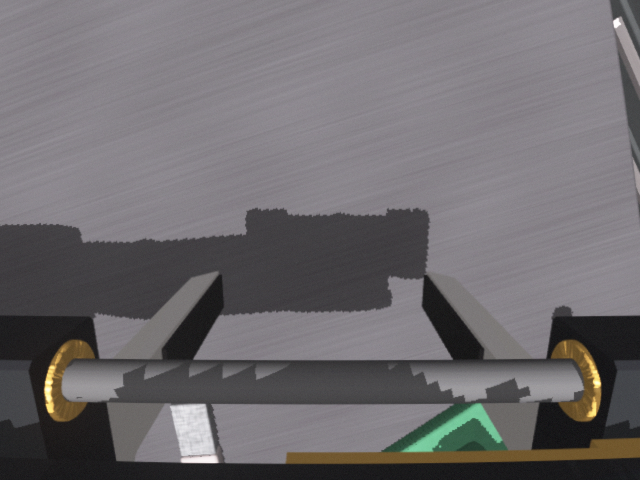

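The scene shows the nest at scene (185,280) / top (447,287), the drawer at top (265,235), with markers at top (222,208), (265,211) and (304,212), and the lever pad at top (333,205). Look-alikes of row_s are brown at top (362,187), (361,209), (348,247) and yellow at (370,246); they stand on the bench mat outside the drawer.

```bash
cat > h.py <<'E'
import numpy as np, cv2
from cell import *
from scipy.spatial.transform import Rotation as R
def und(p,n):
    c=camera_params(n); K=c["K"]; p=np.atleast_2d(p).astype(float)
    return cv2.undistortPoints(p[:,None],K,np.array([c["k1"],0,0,0,0.]))[:,0]
def cam(n,obs=None):
    c=camera_params(n)
    if n=="wrist":
        T=np.eye(4);T[:3,:3]=R.from_euler('xyz',obs["tcp_rot"],degrees=True).as_matrix();T[:3,3]=obs["tcp_pos"]
        return T@c["tool_from_camera"],c
    return np.linalg.inv(c["view"]),c
def px2w(p,z,n,obs=None):
    T,c=cam(n,obs); q=und(p,n); d=np.c_[q,np.ones(len(q))]@T[:3,:3].T; o=T[:3,3]
    return o+d*((z-o[2])/d[:,2])[:,None]
def w2px(X,n,obs=None):
    T,c=cam(n,obs); V=np.linalg.inv(T); X=np.atleast_2d(X).astype(float)
    r,_=cv2.Rodrigues(V[:3,:3]); return cv2.projectPoints(X,r,V[:3,3],c["K"],np.array([c["k1"],0,0,0,0.]))[0][:,0]
def crop(im,x0,y0,x1,y1,s,f):
    cv2.imwrite(f,cv2.resize(im[y0:y1,x0:x1],None,fx=s,fy=s,interpolation=cv2.INTER_CUBIC)[:,:,::-1])
E
python3 - <<'E'
import cv2
from h import *
t=cv2.imread("pics/top0.png")[:,:,::-1]; s=cv2.imread("pics/scene0.png")[:,:,::-1]
crop(t,180,170,360,300,4.4,"pics/t_drawer.png")
crop(t,400,245,480,325,7,"pics/t_chuck.png")
crop(s,280,140,480,300,4,"pics/s_drawer.png")
crop(s,145,245,245,345,6,"pics/s_chuck.png")
E
```

```text
(no output)
```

View pics/t_drawer.png

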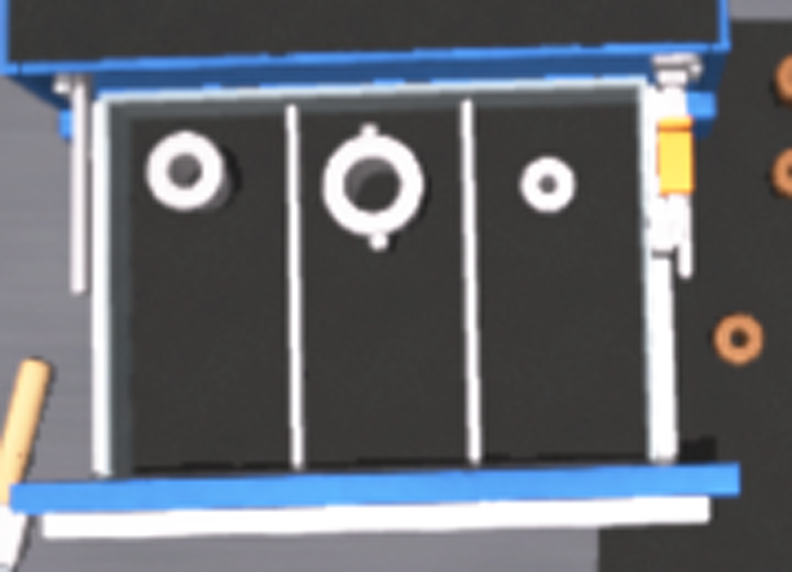

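View pics/t_chuck.png

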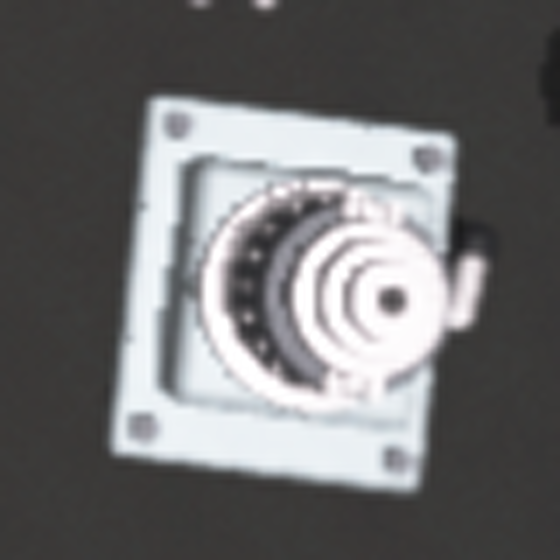

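View pics/s_drawer.png

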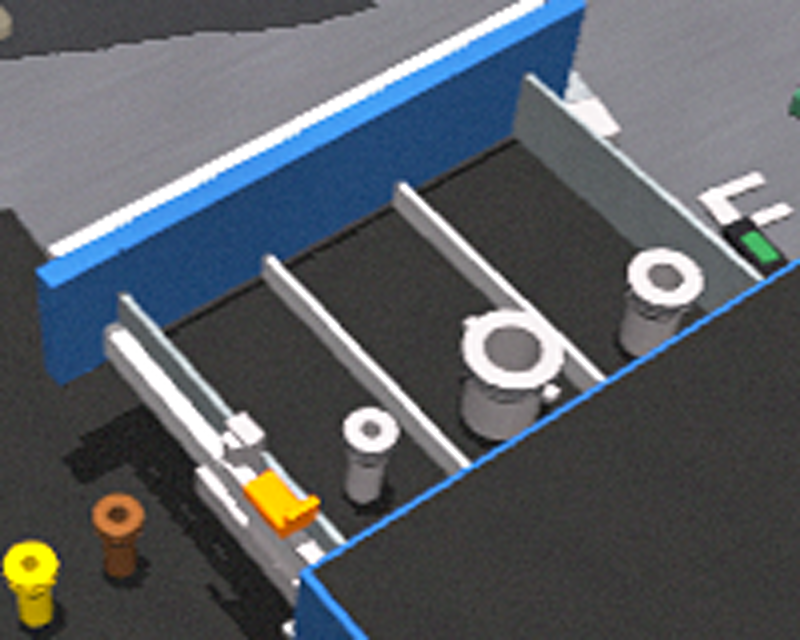

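View pics/s_chuck.png

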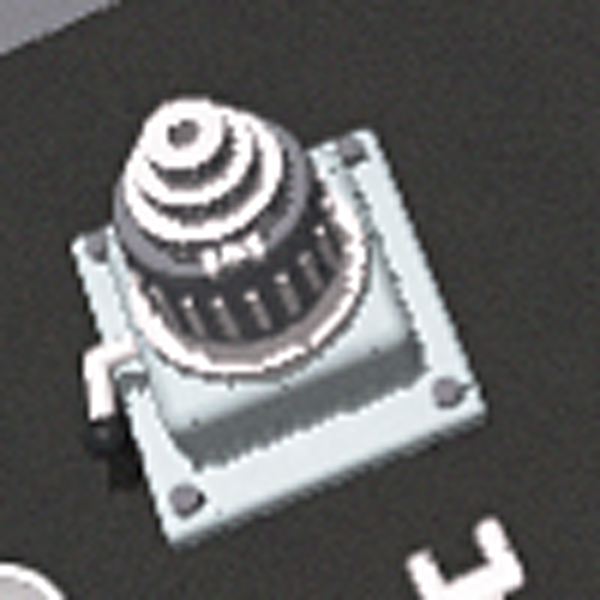

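```bash
python3 - <<'E'
from h import *
np.set_printoptions(precision=4,suppress=True)
def T(*p): return np.array(p)/4.4+[180,170]
def C(*p): return np.array(p)/7+[400,245]
def S(*p): return np.array(p)/4+[280,140]
def SC(*p): return np.array(p)/6+[145,245]
print("nest top",px2w(C(392,300),.157,"top"),px2w(SC(185,130),.157,"scene"))
tg=px2w([C(373,205),C(350,387)],.121,"top"); print("tongues",tg,tg.mean(0),np.degrees(np.arctan2(*(tg[0]-tg[1])[[1,0]])))
print("foot corners",px2w([C(152,97),C(455,138),C(415,490),C(113,452)],.015,"top"))
print("markers M L S top",px2w([T(186,170),T(373,184),T(548,184)],.159,"top"))
print("markers scene",px2w([S(665,277),S(512,349),S(371,430)],.159,"scene"))
mt=px2w([T(370,132),T(378,241)],.150,"top"); print("Ltong",mt,mt.mean(0))
print("front top edge L R",px2w([T(10,486),T(740,464)],.19,"top"))
print("scene front edge",px2w([S(585,3),S(40,272)],.19,"scene"))
print("side wall top L (near,far) R", px2w([T(103,472),T(105,97),T(660,455),T(645,85)],.154,"top"))
print("strip ends",px2w([T(43,527),T(709,512)],.178,"top"))
print("pad",px2w([T(675,160)],.166,"top"),px2w([S(275,497)],.166,"scene"))
print("lip",px2w([T(675,122)],.184,"top"))
print("pad corners",px2w([T(660,192),T(693,192),T(657,130),T(691,130)],.166,"top"))
E
```

```text
nest top [[ 0.4505 -0.351   0.157 ]] [[ 0.4514 -0.3524  0.157 ]]
tongues [[ 0.4858 -0.3549  0.121 ]
 [ 0.4167 -0.3463  0.121 ]] [ 0.4513 -0.3506  0.121 ] -7.13100738140482
foot corners [[ 0.53   -0.2948  0.015 ]
 [ 0.5157 -0.4222  0.015 ]
 [ 0.3701 -0.4056  0.015 ]
 [ 0.3835 -0.2797  0.015 ]]
markers M L S top [[0.6415 0.2582 0.159 ]
 [0.6356 0.147  0.159 ]
 [0.638  0.0439 0.159 ]]
markers scene [[0.6426 0.2575 0.159 ]
 [0.6367 0.1455 0.159 ]
 [0.6398 0.0422 0.159 ]]
Ltong [[0.6681 0.151  0.15  ]
 [0.6029 0.144  0.15  ]] [0.6355 0.1475 0.15  ]
front top edge L R [[ 0.4533  0.3447  0.19  ]
 [ 0.4763 -0.0698  0.19  ]]
scene front edge [[ 0.454   0.343   0.19  ]
 [ 0.4638 -0.0701  0.19  ]]
side wall top L (near,far) R [[ 0.4624  0.3009  0.154 ]
 [ 0.6852  0.31    0.154 ]
 [ 0.4806 -0.0255  0.154 ]
 [ 0.6994 -0.0119  0.154 ]]
strip ends [[ 0.4302  0.3282  0.178 ]
 [ 0.4486 -0.0535  0.178 ]]
pad [[ 0.6529 -0.0302  0.166 ]] [[ 0.6519 -0.0314  0.166 ]]
lip [[ 0.6721 -0.0292  0.184 ]]
pad corners [[ 0.6338 -0.0219  0.166 ]
 [ 0.6342 -0.0412  0.166 ]
 [ 0.6704 -0.0193  0.166 ]
 [ 0.6709 -0.0393  0.166 ]]
```

```bash
cat >> h.py <<'E'
def plan(wps,o=None):
    """wps: list of (x,y,z,yaw,nrows); prints deltas (no closure)"""
    o=o or get_obs(); p=np.array(o["tcp_pos"]); r=R.from_euler('xyz',o["tcp_rot"],degrees=True)
    print("at",np.round(p,4),np.round(o["tcp_rot"],2),"j7",np.round(o["joint_pos"][[0,6]],1),"t",round(o["t"],2)); rows=[]
    for x,y,z,yaw,n in wps:
        g=np.array([x,y,z]); rg=R.from_euler('xyz',[180,0,yaw],degrees=True)
        for k in range(n):
            m=n-k; d=(g-p)/m; 
            yc=r.as_euler('xyz',degrees=True)[2]; dy=(yaw-yc)/m   # no wrap: explicit yaw path
            if abs(dy)>180/m+1e-6 and abs(yaw-yc)>180: dy=((yaw-yc+180)%360-180)/m
            rn=R.from_euler('xyz',[180,0,yc+dy],degrees=True)
            t=(r.inv()*rn).as_rotvec(); s=r.inv().apply(d)*1000
            t=np.round(t,3); s=np.round(s,1); rows.append((*t,*s))
            p=p+r.apply(s/1000); r=r*R.from_rotvec(t)
    for i in range(0,len(rows),5):
        print("CALL"); 
        for q in rows[i:i+5]: print(", ".join("%g"%v for v in q))
E
python3 - <<'E'
from h import *
for i in range(3): print(get_obs()["tcp_pos"])
plan([(0.42,0.36,.36,50,5),(.46,0.1,.36,30,5),(.45,-.351,.36,22,8)])
E
```

```text
[0.19186349 0.62064898 0.30199266]
[0.19186349 0.62064898 0.30199266]
[0.19186349 0.62064898 0.30199266]
at [0.1919 0.6206 0.302 ] [1.800e+02 8.000e-02 7.282e+01] j7 [-76.6  -1.1] t 0.15
CALL
0, 0.001, 0.08, -36.3, 59, -11.5
0, 0, 0.08, -31.5, 61.7, -11.6
0, 0, 0.079, -26.5, 64, -11.6
0, 0, 0.08, -21.3, 65.9, -11.6
0, 0, 0.079, -16, 67.5, -11.6
CALL
0, 0, 0.07, -34.7, 39.5, 0
0, 0, 0.07, -31.9, 41.9, 0
0, 0, 0.07, -28.8, 44, 0
0, 0, 0.07, -25.7, 45.9, 0.1
0, 0, 0.069, -22.5, 47.6, 0
CALL
0, 0, 0.017, -29.3, 48.2, 0
0, 0, 0.018, -28.5, 48.7, 0
0, 0, 0.017, -27.6, 49.2, 0
0, 0, 0.018, -26.7, 49.6, 0
0, 0, 0.017, -25.8, 50.1, 0.1
CALL
0, 0, 0.018, -25, 50.5, 0
0, 0, 0.017, -24.1, 51, 0.1
0, 0, 0.018, -23.2, 51.4, 0
```

>>> {"fn": "drive_tool", "kwargs": {"deltas": [0, 0, 0.08, -30, 50, -11, 0, 0, 0, 0.08, -26, 52, -11, 0, 0, 0, 0.08, -22, 54, -11, 0, 0, 0, 0.08, -18, 55, -11, 0, 0, 0, 0.08, -13, 56, -11, 0], "grip_force": 50}}

```text
t: 0.78
tcp_pos: [0.3839, 0.4005, 0.3552]
tcp_rot: [-179.9, 0.3, 49.8]
contact_force: [0.4, 0.1, 0.4]
opening: 0.094
```

```bash
python3 - <<'E'
from h import *
plan([(.46,0.1,.36,30,6),(.45,-.351,.36,22,9)])
E
```

```text
at [0.3839 0.4005 0.3552] [-179.9     0.29   49.81] j7 [-55.6   5.7] t 0.78
CALL
-0.002, 0.005, 0.058, -30.1, 42, -0.7
0, 0, 0.058, -27.6, 43.7, -0.8
0, 0, 0.057, -25, 45.2, -0.8
0, -0, 0.058, -22.4, 46.5, -0.8
0, -0, 0.057, -19.6, 47.8, -0.7
CALL
0, -0, 0.058, -16.9, 48.8, -0.8
0, -0, 0.015, -26, 42.9, 0
0, -0, 0.016, -25.4, 43.2, 0
0, -0, 0.015, -24.7, 43.6, 0
0, -0, 0.016, -24, 44, 0
CALL
0, -0, 0.015, -23.3, 44.4, 0
0, -0, 0.016, -22.6, 44.7, 0
0, -0, 0.015, -21.9, 45.1, 0.1
0, -0, 0.016, -21.2, 45.4, 0
0, -0, 0.015, -20.5, 45.8, 0.1
```

>>> {"fn": "drive_tool", "kwargs": {"deltas": [0, -0.005, 0.058, -30, 42, -1, 0, 0, 0, 0.058, -28, 44, -1, 0, 0, 0, 0.057, -25, 45, -1, 0, 0, 0, 0.058, -22, 46, -1, 0, 0, 0, 0.057, -20, 48, -1, 0]}}

```text
t: 1.4
tcp_pos: [0.449, 0.1408, 0.3618]
tcp_rot: [179.9, 0.4, 32.6]
contact_force: [0.6, 0.5, -0.3]
opening: 0.0942
```

>>> {"fn": "drive_tool", "kwargs": {"deltas": [0, 0, 0.058, -17, 49, -1, 0, 0, 0, 0.015, -26, 43, 0, 0, 0, 0, 0.016, -25, 43, 0, 0, 0, 0, 0.015, -25, 44, 0, 0, 0, 0, 0.016, -24, 44, 0, 0]}}

```text
t: 2.02
tcp_pos: [0.4535, -0.1184, 0.3643]
tcp_rot: [179.8, 0.3, 25.5]
contact_force: [0.0, -0.2, 1.4]
opening: 0.0941
```

>>> {"fn": "drive_tool", "kwargs": {"deltas": [0, 0, 0.015, -23, 44, 0, 0, 0, 0, 0.015, -23, 45, 0, 0, 0, 0, 0.015, -22, 45, 0, 0, 0, 0, 0.016, -21, 45, 0, 0, 0, 0, 0.015, -20, 45, 0, 0]}}

```text
t: 2.65
tcp_pos: [0.4427, -0.3746, 0.3651]
tcp_rot: [179.9, 0.2, 21.1]
contact_force: [0.4, 0.0, -0.7]
opening: 0.0942
```

```bash
python3 - <<'E'
from h import *
o=get_obs(); im=grab_frame("wrist"); cv2.imwrite("pics/w1.png",im[:,:,::-1])
print(w2px([[.451,-.351,.157]],"wrist",o))
plan([(.4507,-.351,.28,22,4)],o); print(o["joint_pos"])
E
```

```text
[[348.21551297 210.97620805]]
at [ 0.4427 -0.3746  0.3651] [179.86   0.24  21.06] j7 [20.  72.2] t 2.65
CALL
0.002, 0.004, -0.004, 4.1, -4.8, 21.2
0, 0, -0.004, 4, -4.8, 21.3
0, 0, -0.004, 4, -4.8, 21.3
0, 0, -0.004, 4.1, -4.8, 21.3
[ 19.99247215  28.49840008  27.03606941  94.35525868 -14.1054569
  60.56500625  72.24621292]
```

View pics/w1.png

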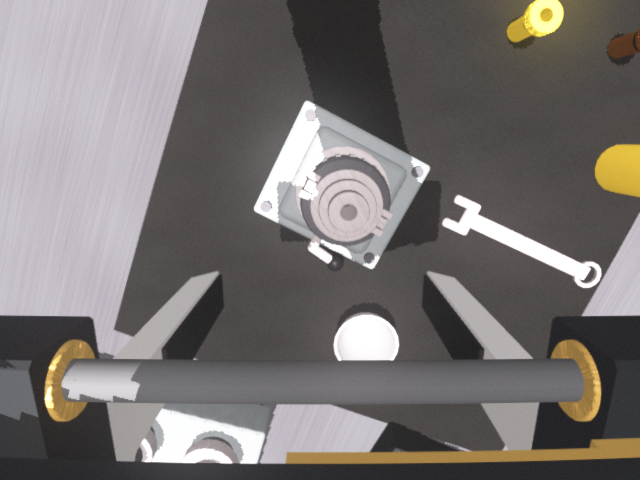

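The wrist picture shows the nest's bore at (348,212), predicted (348,211), so the position agrees to about 1 mm. I'm descending.

>>> {"fn": "drive_tool", "kwargs": {"deltas": [0.002, 0.004, 0, 4, -7, 30, 0, 0, 0, 0, 4, -7, 30, 0, 0, 0, 0, 4, -6, 30, 0, 0, 0, 0, 3, -4, 20, 0, 0, 0, 0, 0, 0, 8, 0.3]}}

```text
t: 3.32
tcp_pos: [0.4447, -0.3574, 0.2433]
tcp_rot: [179.5, 0.3, 20.3]
contact_force: [-0.3, -0.9, -0.1]
opening: 0.0875
```

```bash
python3 - <<'E'
from h import *
o=get_obs(); im=grab_frame("wrist"); cv2.imwrite("pics/w2.png",im[:,:,::-1])
print(w2px([[.451,-.351,.157]],"wrist",o))
plan([(.4508,-.351,.2424,21,3)],o); print(o["contact_force"],o["opening"])
E
```

```text
[[345.08657328 291.15700391]]
at [ 0.4447 -0.3574  0.2433] [179.49   0.26  20.33] j7 [20.7 74.3] t 3.33
CALL
0.009, 0.005, -0.004, 2.6, -1.3, 0.3
-0, -0, -0.004, 2.7, -1.3, 0.3
-0, -0, -0.004, 2.7, -1.3, 0.2
[-0.28267261 -0.93862039 -0.08768436] 0.08751286985322275
```

View pics/w2.png

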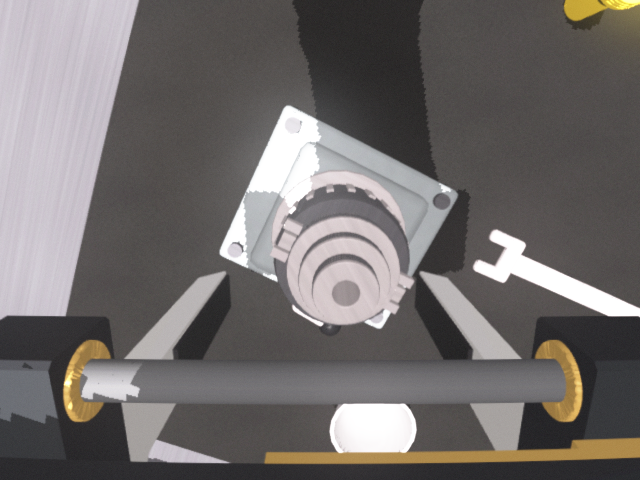

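>>> {"fn": "drive_tool", "kwargs": {"deltas": [0.008, 0.004, 0, 4, -2, 0.3, 0.4, 0, 0, 0, 3, -1.5, 0.3, 0.5, 0, 0, 0, 1, -0.5, 0.2, 0.58, 0, 0, 0, 0, 0, 0, 0.6, 0, 0, 0, 0, 0, 0, 0.6]}}

```text
t: 4.0
tcp_pos: [0.4519, -0.352, 0.2446]
tcp_rot: [179.8, -0.1, 20.3]
contact_force: [0.4, -0.4, 0.6]
opening: 0.0382
```

```bash
python3 - <<'E'
from h import *
o=get_obs()
plan([(.451,-.3512,.242,21,1)],o); print(o["contact_force"],o["opening"])
im=grab_frame("scene"); crop(im,130,200,270,340,4,"pics/s3.png")
E
```

```text
at [ 0.4519 -0.352   0.2446] [ 1.7976e+02 -1.0000e-01  2.0290e+01] j7 [20.2 73.7] t 4.0
CALL
0.004, -0.002, -0.012, -0.6, -1.1, 2.5
[ 0.43655573 -0.42220485  0.57772812] 0.03821854162925812
```

View pics/s3.png

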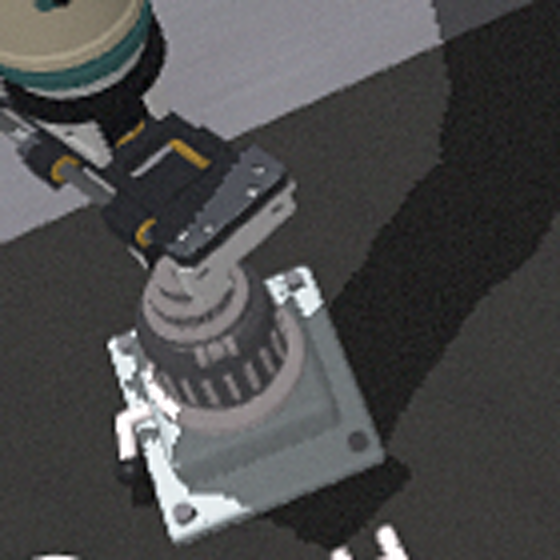

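>>> {"fn": "drive_tool", "kwargs": {"deltas": [0.003, 0, 0, 0, -0.5, 1.5, 0.6, 0, 0, 0, 0, -0.3, 0.7, 0.8, 0, 0, 0, 0, 0, 0, 1, 0, 0, 0, 0, 0, 0, 1, 0, 0, 0, 0, 0, 0, 1]}}

```text
t: 4.68
tcp_pos: [0.4524, -0.3511, 0.2425]
tcp_rot: [179.9, -0.2, 20.3]
contact_force: [0.8, 1.4, 0.5]
opening: 0.0285
```

```bash
python3 - <<'E'
from h import *
o=get_obs(); print(o)
E
```

```text
{'t': 4.675, 'joint_pos': array([ 20.27079354,  35.71484657,  23.19376925, 103.74111064,
       -19.38809111,  44.28978312,  73.84299067]), 'joint_vel': array([-0.03961765,  0.0197721 ,  0.04856257, -0.06651606,  0.09305389,
        0.11430583, -0.02101631]), 'effort': array([ 3.84049835e-01, -4.83024359e+01,  5.88413402e+00, -1.42616960e+01,
        2.04581176e-01,  1.40977213e-01,  1.01627337e-02]), 'tcp_pos': array([ 0.45239633, -0.35112626,  0.24247273]), 'tcp_rot': array([179.90530908,  -0.18491656,  20.29229844]), 'contact_force': array([0.82592727, 1.44194646, 0.52009007]), 'wrist_torque': array([ 0.00529517, -0.15109842, -0.03922782]), 'opening': 0.02850476283469774}
```

>>> {"fn": "drive_tool", "kwargs": {"deltas": [0, 0, 0.18, 0, 0, 0, 1, 0, 0, 0.18, 0, 0, -0.5, 1, 0, 0, 0.18, 0, 0, -0.5, 1, 0, 0, 0.18, 0, 0, -0.5, 1, 0, 0, 0.18, 0, 0, -0.5, 1], "grip_force": 55}}

```text
t: 5.3
tcp_pos: [0.4533, -0.3512, 0.243]
tcp_rot: [-180.0, -0.3, -32.7]
contact_force: [0.4, -1.7, -3.2]
opening: 0.0286
```

```bash
python3 - <<'E'
from h import *
o=get_obs(); print(o["wrist_torque"])
im=grab_frame("scene"); crop(im,130,200,270,340,4,"pics/s4.png")
plan([(.4515,-.351,.2455,-80,6)])
E
```

```text
[-0.31756473 -0.19656867  0.16109814]
at [ 0.4533 -0.3512  0.243 ] [-179.97   -0.24  -33.03] j7 [11.3 32.5] t 5.35
CALL
-0.001, -0.004, 0.137, -0.3, 0.1, -0.4
0, -0, 0.137, -0.2, 0.2, -0.4
0, -0, 0.136, -0.2, 0.2, -0.4
0, -0, 0.137, -0.2, 0.3, -0.4
0, -0, 0.136, -0.2, 0.3, -0.5
CALL
0, -0, 0.137, -0.1, 0.2, -0.4
```

View pics/s4.png

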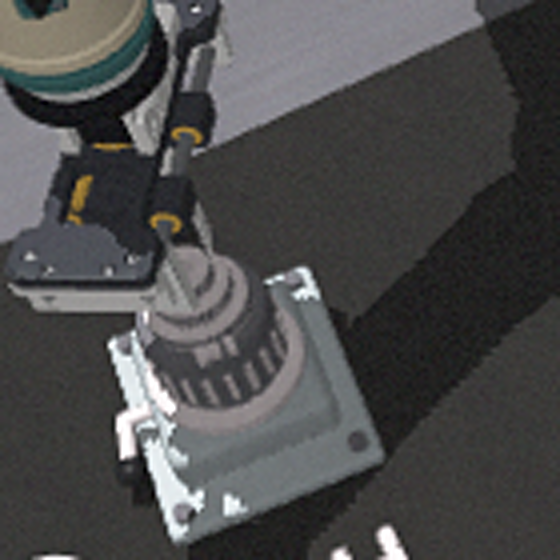

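>>> {"fn": "drive_tool", "kwargs": {"deltas": [0, -0.004, 0.18, 0, 0, -0.9, 1, 0, 0, 0.18, 0, 0, -0.9, 1, 0, 0, 0.18, 0, 0, -0.9, 1, 0, 0, 0.18, 0, 0, -0.9, 1, 0, 0, 0.18, 0, 0, -0.9, 1]}}

```text
t: 5.98
tcp_pos: [0.4543, -0.3518, 0.2445]
tcp_rot: [179.9, -0.2, -85.1]
contact_force: [1.8, -2.1, -7.4]
opening: 0.0286
```

>>> {"fn": "drive_tool", "kwargs": {"deltas": [0, 0, 0.18, 0, 0, -1.4, 1, 0, 0, 0.18, 0, 0, -1.4, 1, 0, 0, 0.18, 0, 0, -1.4, 1, 0, 0, 0.18, 0, 0, -1.4, 1, 0, 0, 0.18, 0, 0, -1.4, 1]}}

```text
t: 6.6
tcp_pos: [0.4545, -0.352, 0.2465]
tcp_rot: [180.0, -0.5, -137.4]
contact_force: [1.0, -1.8, -6.5]
opening: 0.0287
```

```bash
python3 - <<'E'
from h import *
o=get_obs(); print(o["wrist_torque"],o["joint_pos"][6])
im=grab_frame("scene"); crop(im,130,200,270,340,4,"pics/s5.png")
im=grab_frame("wrist");cv2.imwrite("pics/w5.png",im[:,:,::-1])
E
```

```text
[-0.54972016 -0.16715022  0.0971525 ] -52.583513460387636
```

View pics/s5.png

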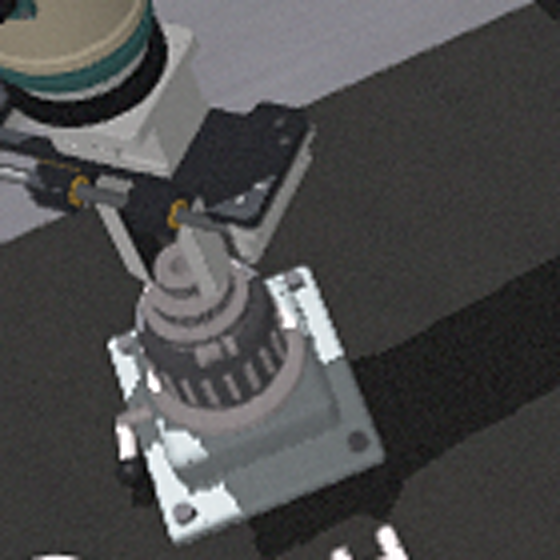

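View pics/w5.png

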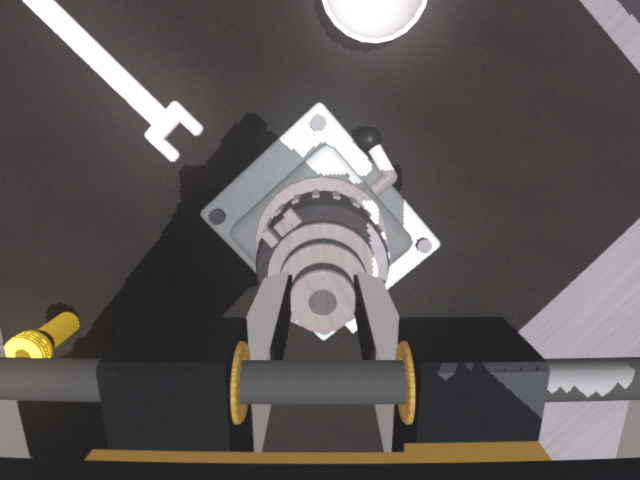

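The scene crop shows the medium head still seated on the large one, and the wrist picture has the small head gripped at (322,300). It is about 4 mm out so far, so I keep turning.

>>> {"fn": "drive_tool", "kwargs": {"deltas": [0, 0, 0.18, 0, 0, -1.4, 1, 0, 0, 0.18, 0, 0, -1.4, 1, 0, 0, 0.18, 0, 0, -1.4, 1, 0, 0, 0.18, 0, 0, -1.4, 1, 0, 0, 0.15, 0, 0, -1.4, 1]}}

```text
t: 7.32
tcp_pos: [0.4534, -0.3521, 0.2533]
tcp_rot: [-179.8, -0.4, 172.9]
contact_force: [1.5, -1.6, -1.8]
opening: 0.0288
```

```bash
python3 - <<'E'
from h import *
o=get_obs(); print(o["wrist_torque"],o["joint_pos"][6])
im=grab_frame("scene"); crop(im,130,200,270,340,4,"pics/s6.png")
E
```

```text
[-0.21405794 -0.23078085 -0.0017484 ] -98.2116455585469
```

View pics/s6.png

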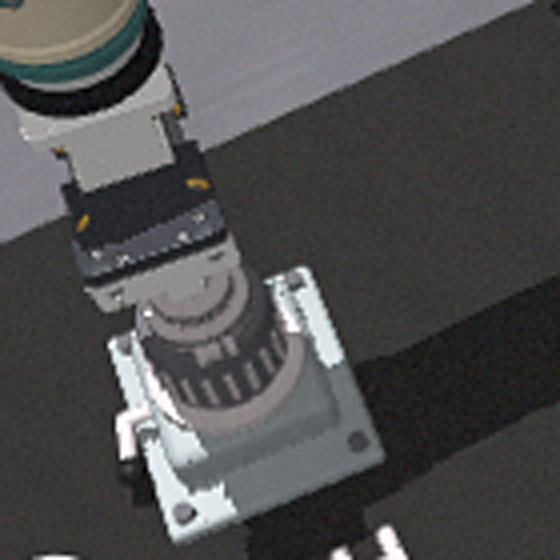

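>>> {"fn": "drive_tool", "kwargs": {"deltas": [0, 0, 0, 0, 0, -8, 1, 0, 0, 0, 0, 0, -10, 1, 0, 0, 0, 0, 0, -15, 1, 0, 0, 0, 0, 0, -20, 1, 0, 0, 0, 0, 0, -30, 1]}}

```text
t: 8.0
tcp_pos: [0.4526, -0.351, 0.3399]
tcp_rot: [180.0, -0.7, 173.4]
contact_force: [0.8, 0.1, -1.1]
opening: 0.0287
```

```bash
python3 - <<'E'
from h import *
im=grab_frame("scene"); crop(im,130,180,270,340,4,"pics/s7.png")
plan([(.452,-.33,.36,165,1),(.53,-.03,.358,100,7),(.5433,.037,.34,90,2)])
E
```

```text
at [ 0.4529 -0.3531  0.3446] [-179.76   -0.34  173.41] j7 [  -3.7 -105.9] t 8.05
CALL
-0.005, -0.006, 0.147, 3.6, 22.8, -15.5
0, 0, 0.162, 0.3, 44.3, 0.3
0, 0, 0.162, 7.5, 43.6, 0.3
0, 0, 0.162, 14.4, 41.9, 0.3
0.001, 0, 0.162, 21, 39, 0.3
CALL
-0, 0, 0.162, 27, 35.1, 0.3
-0, 0, 0.162, 32.3, 30.3, 0.2
-0, 0, 0.162, 36.8, 24.6, 0.3
-0, 0, 0.087, 31.8, 12.4, 9
-0, 0, 0.088, 32.8, 9.6, 9
```

View pics/s7.png

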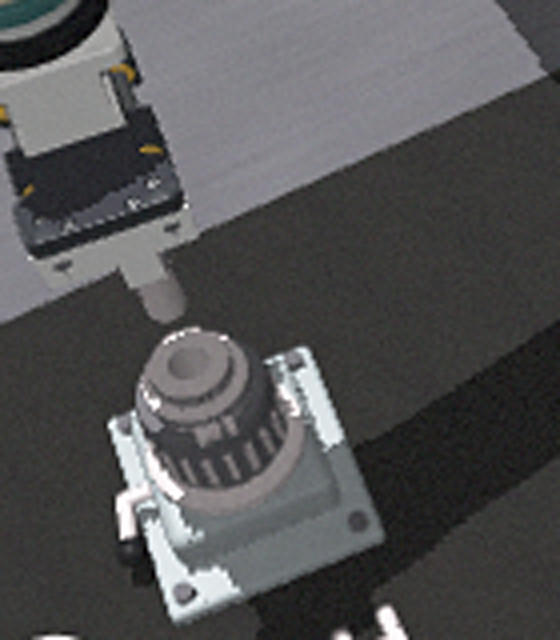

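```bash
sed -i 's/^            yc=.*/            yc=r.as_euler("xyz",degrees=True)[2]; dy=((yaw-yc+180)%360-180)\/m/; /if abs(dy)/d' h.py; python3 - <<'E'
from h import *
plan([(.453,-.33,.36,-177,1),(.53,-.03,.36,-110,7),(.5433,.037,.34,-90,2)])
E
```

```text
at [ 0.4529 -0.3531  0.3446] [-179.76   -0.34  173.41] j7 [  -3.7 -105.9] t 8.05
CALL
-0.004, -0.006, -0.167, 2.6, 22.9, -15.5
0, -0, -0.167, -13.2, 42.2, 0
0, -0, -0.167, -20, 39.5, 0
0, -0, -0.167, -26.3, 35.6, 0
0, -0, -0.167, -31.9, 30.7, 0
CALL
0, 0, -0.167, -36.5, 24.9, 0
0, 0, -0.167, -40.2, 18.5, 0
0, 0, -0.168, -42.7, 11.6, 0.1
0, 0, -0.174, -33.8, 5.2, 10
0, 0, -0.175, -34.1, -0.7, 10
```

>>> {"fn": "drive_tool", "kwargs": {"deltas": [-0.004, -0.006, -0.167, 3, 23, -15, 1, 0, 0, -0.167, -13, 42, -1, 1, 0, 0, -0.167, -20, 40, 0, 1, 0, 0, -0.167, -26, 36, 0, 1, 0, 0, -0.167, -32, 31, 0, 1]}}

```text
t: 8.68
tcp_pos: [0.4895, -0.1562, 0.3657]
tcp_rot: [-179.9, -0.0, -137.4]
contact_force: [0.3, -0.7, -2.3]
opening: 0.0286
```

```bash
python3 - <<'E'
from h import *
plan([(.53,-.03,.36,-110,4),(.5433,.037,.34,-90,2)])
E
```

```text
at [ 0.4895 -0.1562  0.3657] [-1.7993e+02 -2.0000e-02 -1.3737e+02] j7 [-27.4 -82.6] t 8.68
CALL
-0.001, -0, -0.119, -28.8, 16.4, 1.4
-0, -0.001, -0.12, -30.6, 12.8, 1.4
-0, 0, -0.119, -31.8, 9.1, 1.4
-0, 0, -0.12, -32.7, 5.2, 1.5
-0, 0, -0.174, -33.8, 5.2, 10
CALL
-0, 0, -0.175, -34.1, -0.7, 10
```

>>> {"fn": "drive_tool", "kwargs": {"deltas": [0, 0, -0.12, -29, 17, 1, 1, 0, 0, -0.12, -31, 13, 1, 1, 0, 0, -0.12, -32, 9, 2, 1, 0, 0, -0.12, -33, 5, 2, 1, 0, 0, -0.17, -33, 4, 10, 1]}}

```text
t: 9.3
tcp_pos: [0.5338, 0.0092, 0.3532]
tcp_rot: [-180.0, 0.0, -98.4]
contact_force: [1.3, -0.7, -1.0]
opening: 0.0288
```

```bash
python3 - <<'E'
from h import *
im=grab_frame("scene"); crop(im,250,100,480,300,3.4,"pics/s8.png")
o=get_obs(); im=grab_frame("wrist");cv2.imwrite("pics/w8.png",im[:,:,::-1])
plan([(.5433,.037,.27,-88,4),(.5433,.037,.247,-88,2)])
E
```

```text
at [0.5335 0.013  0.3516] [179.81   0.19 -98.23] j7 [-40.8 -68.1] t 9.4
CALL
0.003, 0.003, -0.045, -6.2, -1.6, 20.4
0, 0, -0.044, -6.2, -1.8, 20.4
0, 0, -0.045, -6.1, -2.1, 20.4
0, 0, -0.044, -6.1, -2.5, 20.4
0, 0, -0, 0, 0, 11.5
CALL
0, 0, -0, 0, 0, 11.5
```

View pics/s8.png

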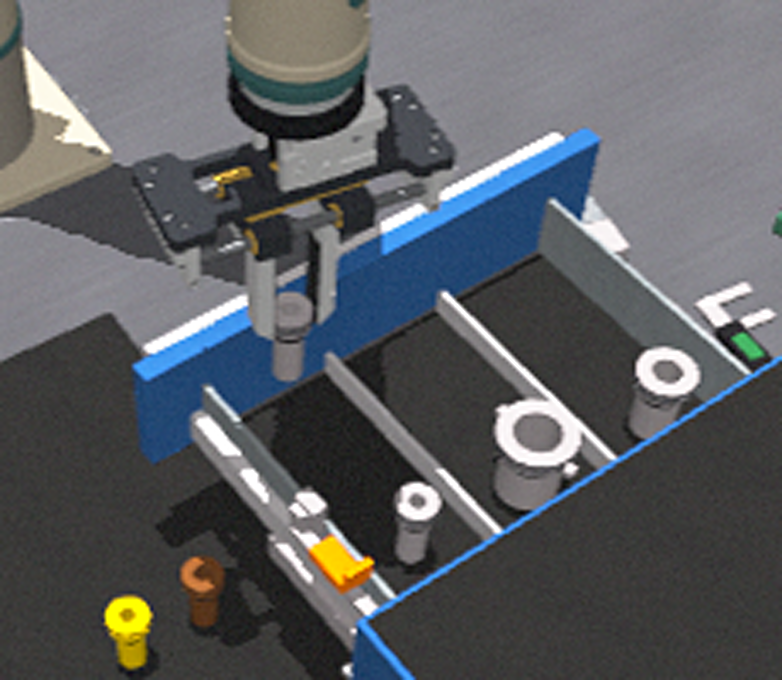

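View pics/w8.png

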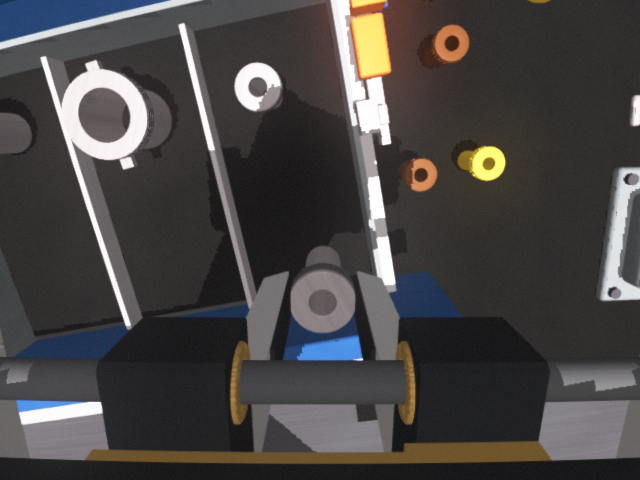

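```bash
python3 - <<'E'
from h import *
o=dict(tcp_pos=[.5335,.013,.3516],tcp_rot=[179.81,.19,-98.23])
np.set_printoptions(precision=4,suppress=True)
print("div S/L",px2w([(247,300),(184,30)],.119,"wrist",o))
print("div L/M",px2w([(130,325),(47,62)],.119,"wrist",o))
print("wall",px2w([(384,285),(340,20)],.154,"wrist",o))
print("markers S L",px2w([(258,86),(104,114)],.159,"wrist",o))
print("L tongues",px2w([(93,67),(127,163)],.150,"wrist",o))
print("pad",px2w([(371,44)],.166,"wrist",o))
E
```

```text
div S/L [[0.4793 0.0855 0.119 ]
 [0.6904 0.0923 0.119 ]]
div L/M [[0.4706 0.1899 0.119 ]
 [0.6857 0.199  0.119 ]]
wall [[ 0.4899 -0.0255  0.154 ]
 [ 0.6712 -0.0173  0.154 ]]
markers S L [[0.6386 0.0407 0.159 ]
 [0.637  0.1449 0.159 ]]
L tongues [[0.6689 0.1492 0.15  ]
 [0.6036 0.1419 0.15  ]]
pad [[ 0.6519 -0.0334  0.166 ]]
```

>>> {"fn": "drive_tool", "kwargs": {"deltas": [0.003, 0.003, -0.045, -6, -2, 20, 1, 0, 0, -0.044, -6, -2, 20, 1, 0, 0, -0.045, -6, -2, 20, 1, 0, 0, -0.044, -6, -2.5, 20, 1, 0, 0, 0, 0, 0, 14, 1]}}

```text
t: 10.02
tcp_pos: [0.5425, 0.0316, 0.2594]
tcp_rot: [-179.9, -0.1, -87.9]
contact_force: [0.8, -1.0, -1.3]
opening: 0.0288
```

```bash
python3 - <<'E'
from h import *
plan([(.5433,.037,.2445,-88,3)])
E
```

```text
at [0.5425 0.0316 0.2594] [-1.7988e+02 -1.4000e-01 -8.7940e+01] j7 [-37.1 -56. ] t 10.03
CALL
-0.002, -0.002, 0, -1.8, -0.3, 5
-0, -0, 0, -1.8, -0.3, 5
-0, -0, 0.001, -1.8, -0.4, 4.9
```

>>> {"fn": "drive_tool", "kwargs": {"deltas": [0, 0, 0, -1, 0, 5, 1, 0, 0, 0, 0, 0, 5, 1, 0, 0, 0, 0, 0, 3, 1, 0, 0, 0, 0, 0, 1.5, 1, 0, 0, 0, 0, 0, 0.5, 1]}}

```text
t: 10.65
tcp_pos: [0.5425, 0.0304, 0.245]
tcp_rot: [-179.8, -0.2, -88.2]
contact_force: [-0.4, -0.2, -1.4]
opening: 0.0286
```

>>> {"fn": "drive_tool", "kwargs": {"deltas": [0, 0, 0, 0, 0, 0.8, 1, 0, 0, 0, 0, 0, 0.8, 1, 0, 0, 0, 0, 0, 0.5, 1, 0, 0, 0, 0, 0, 0, 1, 0, 0, 0, 0, 0, 0, 1]}}

```text
t: 11.28
tcp_pos: [0.5429, 0.0302, 0.2446]
tcp_rot: [-179.7, -0.2, -88.2]
contact_force: [-0.5, 0.4, 1.1]
opening: 0.0288
```

>>> {"fn": "drive_tool", "kwargs": {"deltas": [0, 0, 0, 0, 0, 0, 0.66, 0, 0, 0, 0, 0, 0, 0.6, 0, 0, 0, 0, 0, 0, 0.52, 0, 0, 0, 0, 0, -6, 0.52, 0, 0, 0, 0, 0, -20, 0.52]}}

```text
t: 11.9
tcp_pos: [0.5425, 0.0304, 0.2701]
tcp_rot: [-179.8, -0.2, -88.2]
contact_force: [0.7, -0.6, 0.4]
opening: 0.0452
```

```bash
python3 - <<'E'
from h import *
im=grab_frame("scene"); crop(im,250,100,480,300,3.4,"pics/s9.png")
plan([(.54,.0,.35,-94,2),(.454,-.3515,.35,-110,8),(.4535,-.3515,.25,-110,4)])
E
```

```text
at [0.5439 0.0299 0.2728] [-179.54   -0.21  -88.2 ] j7 [-37.7 -56.8] t 11.95
CALL
-0.008, -0.003, 0.051, 15, 2.1, -38.6
-0, -0, 0.05, 15, 1.7, -38.5
-0, -0, 0.035, 44.6, 7.7, 0
-0, -0, 0.035, 44.8, 6.1, 0
-0, -0, 0.035, 45, 4.5, 0
CALL
-0, -0, 0.035, 45.1, 3, 0
-0, -0, 0.035, 45.2, 1.4, 0
-0, -0, 0.035, 45.2, -0.2, 0
-0, -0, 0.035, 45.2, -1.8, 0
-0, -0, 0.035, 45.2, -3.4, 0.1
CALL
-0, -0, -0, 0, 0.1, 25
-0, -0, -0, 0, 0.1, 25
-0, -0, -0, 0.1, 0.1, 25
-0, -0, -0, 0, 0.2, 25
```

View pics/s9.png

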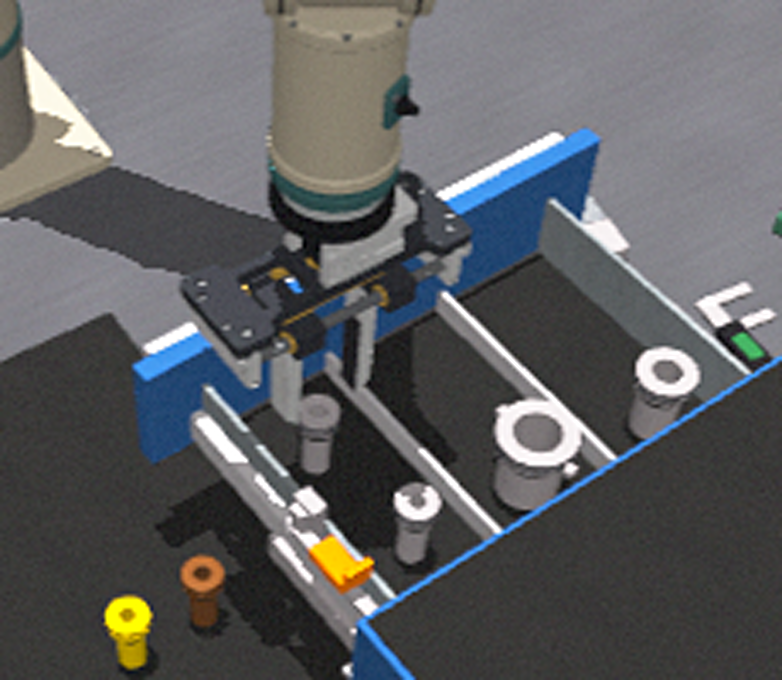

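The small sleeve stands upright in the small row, at (318,430) in the crop. Going back for the medium one.

>>> {"fn": "drive_tool", "kwargs": {"deltas": [-0.008, -0.003, 0.05, 3, 0, -38, 0.5, 0, 0, 0.05, 20, 2, -38, 0.3, 0, 0, 0.035, 45, 8, -1, 0, 0, 0, 0.035, 45, 6, 0, 0, 0, 0, 0.035, 45, 4, 0, 0]}}

```text
t: 12.58
tcp_pos: [0.5108, -0.1254, 0.3529]
tcp_rot: [-179.8, 0.0, -99.7]
contact_force: [0.8, 0.9, -0.3]
opening: 0.0839
```

>>> {"fn": "drive_tool", "kwargs": {"deltas": [0, 0, 0.035, 45, 3, 0, 0, 0, 0, 0.035, 45, 1, 0, 0, 0, 0, 0.035, 45, 0, 0, 0, 0, 0, 0.035, 45, -2, 0, 0, 0, 0, 0.035, 45, -3, 0, 0]}}

```text
t: 13.2
tcp_pos: [0.4563, -0.351, 0.3532]
tcp_rot: [-179.6, 0.1, -110.0]
contact_force: [0.7, -0.2, 0.1]
opening: 0.0942
```

```bash
python3 - <<'E'
from h import *
plan([(.452,-.3515,.25,-110,4),(.452,-.3515,.232,-110,1)])
E
```

```text
at [ 0.4563 -0.351   0.3532] [-1.7959e+02  1.3000e-01 -1.0999e+02] j7 [  1.7 -42. ] t 13.2
CALL
-0.007, 0.002, 0, 0.5, 1.2, 25.8
-0, 0, 0, 0.5, 1, 25.8
-0, 0, 0, 0.5, 0.9, 25.8
-0, 0, 0, 0.5, 1, 25.7
-0, 0, 0, -0, -0, 18
```

>>> {"fn": "drive_tool", "kwargs": {"deltas": [-0.007, 0.002, 0, 0.5, 1.2, 26, 0, 0, 0, 0, 0.5, 1, 26, 0, 0, 0, 0, 0.5, 1, 26, 0, 0, 0, 0, 0.5, 1, 25, 0.2, 0, 0, 0, 0, 0, 15, 0.4]}}

```text
t: 13.82
tcp_pos: [0.4498, -0.3585, 0.2338]
tcp_rot: [-179.7, -0.3, -110.5]
contact_force: [-1.0, 0.0, 0.5]
opening: 0.0775
```

```bash
python3 - <<'E'
from h import *
o=get_obs(); im=grab_frame("wrist"); cv2.imwrite("pics/w10.png",im[:,:,::-1])
print(w2px([[.452,-.351,.143]],"wrist",o),o["opening"])
plan([(.452,-.3512,.2285,-110,3)],o)
E
```

```text
[[304.37325356 292.29607457]] 0.07749766759469205
at [ 0.4498 -0.3585  0.2338] [-179.66   -0.28 -110.49] j7 [  6.4 -34.6] t 13.82
CALL
-0.006, -0.005, -0.003, -2.5, 0.2, 1.7
0, 0, -0.003, -2.6, 0.1, 1.8
0, 0, -0.002, -2.5, 0.2, 1.8
```

View pics/w10.png

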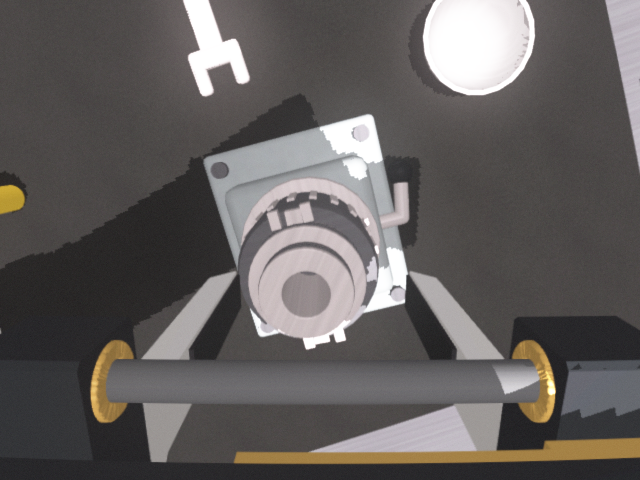

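>>> {"fn": "drive_tool", "kwargs": {"deltas": [-0.006, -0.005, 0, -3, 0, 2.5, 0.4, 0, 0, 0, -3, 0, 2, 0.42, 0, 0, 0, -1, 0, 1, 0.44, 0, 0, 0, 0, 0, 0.5, 0.46, 0, 0, 0, 0, 0, 0, 0.46]}}

```text
t: 14.5
tcp_pos: [0.4534, -0.3516, 0.2282]
tcp_rot: [-179.9, 0.0, -110.4]
contact_force: [0.9, 0.1, 0.5]
opening: 0.0508
```

```bash
python3 - <<'E'
from h import *
o=get_obs(); print(o["contact_force"])
plan([(.4517,-.352,.2285,-110,2)],o)
E
```

```text
[0.94391001 0.08433326 0.4516801 ]
at [ 0.4534 -0.3516  0.2282] [-179.92    0.   -110.41] j7 [  5.9 -34.9] t 14.5
CALL
-0.001, 0, -0.004, 0.5, 0.7, -0.1
-0, 0, -0.003, 0.5, 0.7, -0.2
```

>>> {"fn": "drive_tool", "kwargs": {"deltas": [0, 0, 0, 0.5, 0.7, 0, 0.6, 0, 0, 0, 0, 0, 0, 1, 0, 0, 0, 0, 0, 0, 1, 0, 0, 0, 0, 0, 0, 1, 0, 0, -0.17, 0, 0, 0, 1], "grip_force": 58}}

```text
t: 15.12
tcp_pos: [0.4526, -0.3519, 0.2282]
tcp_rot: [-179.9, -0.0, -100.5]
contact_force: [-0.9, 0.4, -1.6]
opening: 0.0423
```

>>> {"fn": "drive_tool", "kwargs": {"deltas": [0, 0, -0.18, 0, 0, -0.9, 1, 0, 0, -0.18, 0, 0, -0.9, 1, 0, 0, -0.18, 0, 0, -0.9, 1, 0, 0, -0.18, 0, 0, -0.9, 1, 0, 0, -0.18, 0, 0, -0.9, 1]}}

```text
t: 15.75
tcp_pos: [0.4528, -0.3521, 0.23]
tcp_rot: [179.9, -0.1, -47.4]
contact_force: [1.0, -0.5, -6.4]
opening: 0.042
```

```bash
python3 - <<'E'
from h import *
o=get_obs(); print(o["wrist_torque"],o["joint_pos"][6])
im=grab_frame("scene"); crop(im,130,200,270,340,4,"pics/s11.png")
E
```

```text
[-0.27288343 -0.24486588 -0.23132098] 14.268596036618796
```

View pics/s11.png

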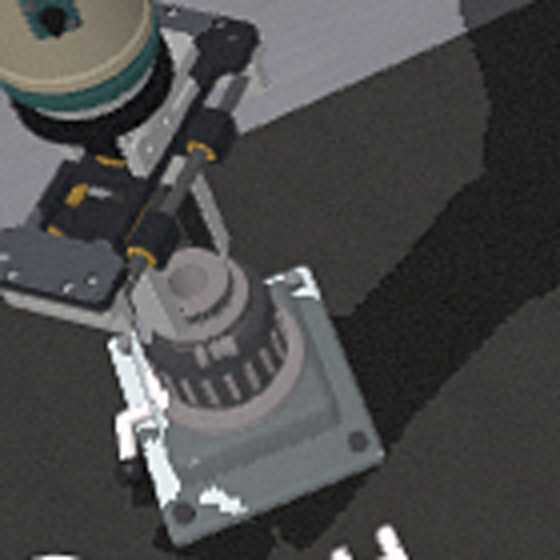

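>>> {"fn": "drive_tool", "kwargs": {"deltas": [0, 0, -0.18, 0, 0, -1.1, 1, 0, 0, -0.18, 0, 0, -1.1, 1, 0, 0, -0.18, 0, 0, -1.1, 1, 0, 0, -0.18, 0, 0, -1.1, 1, 0, 0, -0.18, 0, 0, -1.1, 1]}}

```text
t: 16.42
tcp_pos: [0.4533, -0.3521, 0.2327]
tcp_rot: [179.8, 0.0, 4.9]
contact_force: [0.8, -0.3, -4.5]
opening: 0.0425
```

>>> {"fn": "drive_tool", "kwargs": {"deltas": [0, 0, -0.18, 0, 0, -1.1, 1, 0, 0, -0.18, 0, 0, -1.1, 1, 0, 0, -0.18, 0, 0, -1.1, 1, 0, 0, -0.18, 0, 0, -1.1, 1, 0, 0, -0.18, 0, 0, -1.1, 1]}}

```text
t: 17.05
tcp_pos: [0.4527, -0.3513, 0.2364]
tcp_rot: [-179.9, 0.1, 57.4]
contact_force: [1.5, -0.8, -2.7]
opening: 0.0423
```

```bash
python3 - <<'E'
from h import *
o=get_obs(); print(o["wrist_torque"],o["joint_pos"][6])
im=grab_frame("scene"); crop(im,130,200,270,340,4,"pics/s12.png")
E
```

```text
[-0.06137908 -0.42790755 -0.04885532] 94.03934060868679
```

View pics/s12.png

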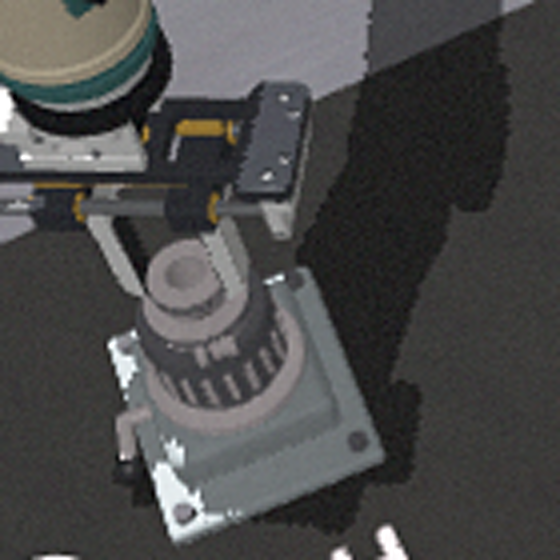

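>>> {"fn": "drive_tool", "kwargs": {"deltas": [0, 0, -0.15, 0, 0, -3, 1, 0, 0, 0, 0, 0, -8, 1, 0, 0, 0, 0, 0, -15, 1, 0, 0, 0, 0, 0, -25, 1, 0, 0, 0, 0, 0, -35, 1]}}

```text
t: 17.73
tcp_pos: [0.4507, -0.3512, 0.3232]
tcp_rot: [-179.4, 0.1, 65.2]
contact_force: [-0.2, -0.1, -2.5]
opening: 0.0424
```

```bash
python3 - <<'E'
from h import *
im=grab_frame("scene"); crop(im,130,180,270,340,4,"pics/s13.png")
plan([(.452,-.33,.36,66,1),(.51,0,.36,80,7),(.5325,.248,.355,90,6)])
E
```

```text
at [ 0.4526 -0.3526  0.3284] [-1.7992e+02  1.7000e-01  6.5210e+01] j7 [ 34.9 100.2] t 17.77
CALL
-0.001, 0.003, -0.014, 20.2, -10, -31.6
-0, -0, -0.035, 46.4, -11.6, 0
-0, -0, -0.035, 46.8, -10, 0
-0, -0, -0.035, 47.1, -8.3, 0
-0, -0, -0.035, 47.4, -6.7, 0
CALL
-0, -0, -0.035, 47.6, -5, 0
-0, -0, -0.035, 47.8, -3.3, 0
-0, -0, -0.034, 47.9, -1.6, 0
-0, -0, -0.029, 41.4, -3.5, 0.8
-0, -0, -0.029, 41.4, -2.3, 0.9
CALL
-0, -0, -0.029, 41.5, -1.1, 0.8
-0, -0, -0.029, 41.5, 0.1, 0.9
-0, -0, -0.029, 41.5, 1.3, 0.8
-0, -0, -0.03, 41.4, 2.6, 0.9
```

View pics/s13.png

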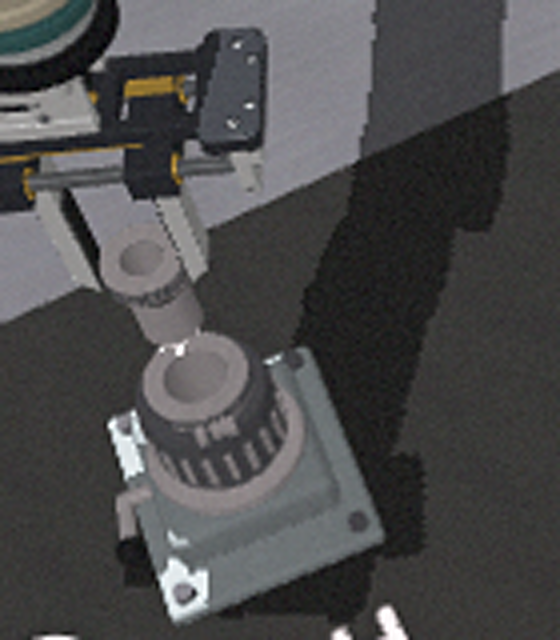

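>>> {"fn": "drive_tool", "kwargs": {"deltas": [0, 0.003, -0.014, 15, -8, -32, 1, 0, 0, -0.035, 46, -12, -2, 1, 0, 0, -0.035, 47, -10, 0, 1, 0, 0, -0.035, 47, -8, 0, 1, 0, 0, -0.035, 47, -7, 0, 1]}}

```text
t: 18.4
tcp_pos: [0.4832, -0.1465, 0.3669]
tcp_rot: [-180.0, 0.2, 72.8]
contact_force: [0.8, 0.5, -1.7]
opening: 0.0421
```

>>> {"fn": "drive_tool", "kwargs": {"deltas": [0, 0, -0.035, 48, -5, 0, 1, 0, 0, -0.035, 48, -3, 0, 1, 0, 0, -0.034, 48, -2, 0, 1, 0, 0, -0.029, 41, -3, 0, 1, 0, 0, -0.029, 41, -2, 0, 1]}}

```text
t: 19.02
tcp_pos: [0.5195, 0.0838, 0.3683]
tcp_rot: [-179.8, 0.2, 81.5]
contact_force: [1.0, 0.3, -2.1]
opening: 0.0422
```

```bash
python3 - <<'E'
from h import *
plan([(.534,.247,.35,90,4),(.534,.247,.265,92,4)])
E
```

```text
at [0.5195 0.0838 0.3683] [-179.81    0.24   81.46] j7 [-5.2 64.5] t 19.02
CALL
-0.003, 0.004, -0.037, 40.9, -2.5, 4.4
-0, 0, -0.037, 40.9, -0.9, 4.6
-0, 0, -0.038, 41, 0.6, 4.6
-0, 0, -0.037, 40.9, 2.1, 4.6
-0, 0, -0.009, -0, -0, 21.2
CALL
-0, 0, -0.009, -0, -0, 21.3
-0, 0, -0.008, -0, -0, 21.2
-0, 0, -0.009, -0, -0, 21.3
```

>>> {"fn": "drive_tool", "kwargs": {"deltas": [-0.003, 0.004, -0.037, 41, -3, 4, 1, 0, 0, -0.037, 41, -1, 4, 1, 0, 0, -0.038, 41, 1, 4, 1, 0, 0, -0.037, 39, 2, 4, 1, 0, 0, -0.009, 0, 0, 15, 1]}}

```text
t: 19.65
tcp_pos: [0.5314, 0.2533, 0.3386]
tcp_rot: [-179.9, 0.0, 90.2]
contact_force: [0.8, 0.2, -2.7]
opening: 0.0421
```

```bash
python3 - <<'E'
from h import *
o=get_obs(); im=grab_frame("wrist");cv2.imwrite("pics/w14.png",im[:,:,::-1])
plan([(.534,.247,.265,92,4),(.534,.247,.248,92,1)],o)
E
```

```text
at [0.5314 0.2533 0.3386] [-1.799e+02  2.000e-02  9.021e+01] j7 [-19.6  54.8] t 19.65
CALL
-0.002, 0, -0.008, -1.6, 0.7, 18.4
0, 0, -0.008, -1.6, 0.6, 18.4
0, 0, -0.008, -1.6, 0.6, 18.4
0, 0, -0.007, -1.6, 0.6, 18.4
0, 0, -0, 0, 0, 17
```

View pics/w14.png

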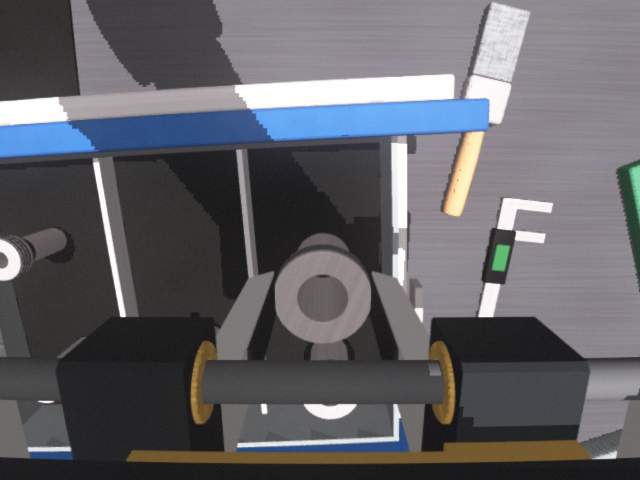

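The medium sleeve hangs at (322,297), between the divider (245,200) and the left wall (393,200), with its marker behind it at (330,355). I'm lowering it.

>>> {"fn": "drive_tool", "kwargs": {"deltas": [-0.002, 0, -0.008, -1.5, 1, 22, 1, 0, 0, -0.008, -1.5, 1, 22, 1, 0, 0, -0.008, -1, 1, 20, 1, 0, 0, -0.007, -1, 1, 15, 1, 0, 0, 0, 0, 0, 7, 1]}}

```text
t: 20.32
tcp_pos: [0.5341, 0.2359, 0.2478]
tcp_rot: [-179.6, 0.8, 91.0]
contact_force: [-0.7, 0.3, -2.3]
opening: 0.0424
```

>>> {"fn": "drive_tool", "kwargs": {"deltas": [0, 0, 0, 0, 0, 3, 1, 0, 0, 0, 0, 0, 2, 1, 0, 0, 0, 0, 0, 1, 1, 0, 0, 0, 0, 0, 0, 1, 0, 0, 0, 0, 0, 0, 1]}}

```text
t: 20.95
tcp_pos: [0.5351, 0.2358, 0.2452]
tcp_rot: [-179.9, 0.7, 90.9]
contact_force: [0.2, -0.0, -2.7]
opening: 0.0424
```

>>> {"fn": "drive_tool", "kwargs": {"deltas": [0, 0.012, 0, 4, 0, 0, 1, 0, 0, 0, 3, 0, 0, 1, 0, 0, 0, 0, 0, 1, 1, 0, 0, 0, 0, 0, 1, 1, 0, 0, 0, 0, 0, 0.5, 1]}}

```text
t: 21.58
tcp_pos: [0.5353, 0.244, 0.2446]
tcp_rot: [-179.9, -0.0, 90.9]
contact_force: [-2.2, -0.4, 1.9]
opening: 0.0421
```

>>> {"fn": "drive_tool", "kwargs": {"deltas": [0, 0, 0, 0, 0, 0, 0.52, 0, 0, 0, 0, 0, 0, 0.45, 0, 0, 0, 0, 0, 0, 0.4, 0, 0, 0, 0, 0, -7, 0.4, 0, 0, 0, 0, 0, -25, 0.4]}}

```text
t: 22.2
tcp_pos: [0.5352, 0.2438, 0.276]
tcp_rot: [-179.8, 0.0, 90.9]
contact_force: [0.4, -0.4, 0.6]
opening: 0.0566
```

```bash
python3 - <<'E'
from h import *
im=grab_frame("scene"); crop(im,250,100,480,300,3.4,"pics/s15.png")
plan([(.53,.22,.35,88,2),(.454,-.3515,.35,83,12)])
E
```

```text
at [0.5369 0.2448 0.28  ] [ 1.7979e+02 -1.7000e-01  9.0870e+01] j7 [-18.9  55.2] t 22.25
CALL
0.004, -0.003, 0.025, -12.3, -3.5, -35.1
-0, -0, 0.025, -12.4, -3.4, -35
-0, -0, 0.007, -47.8, -4.7, 0
-0, -0, 0.007, -47.9, -4.3, 0
-0, -0, 0.007, -47.9, -4, 0
CALL
-0, -0, 0.007, -47.9, -3.7, 0
-0, -0, 0.007, -47.9, -3.3, 0
-0, -0, 0.007, -47.9, -3, 0
-0, -0, 0.008, -48, -2.7, 0
-0, 0, 0.007, -48, -2.3, 0
CALL
-0, 0, 0.008, -48, -1.9, 0
-0, 0, 0.007, -48, -1.5, 0
-0, 0, 0.008, -48, -1.2, 0
-0, 0, 0.007, -48.1, -0.9, 0.1
```

View pics/s15.png

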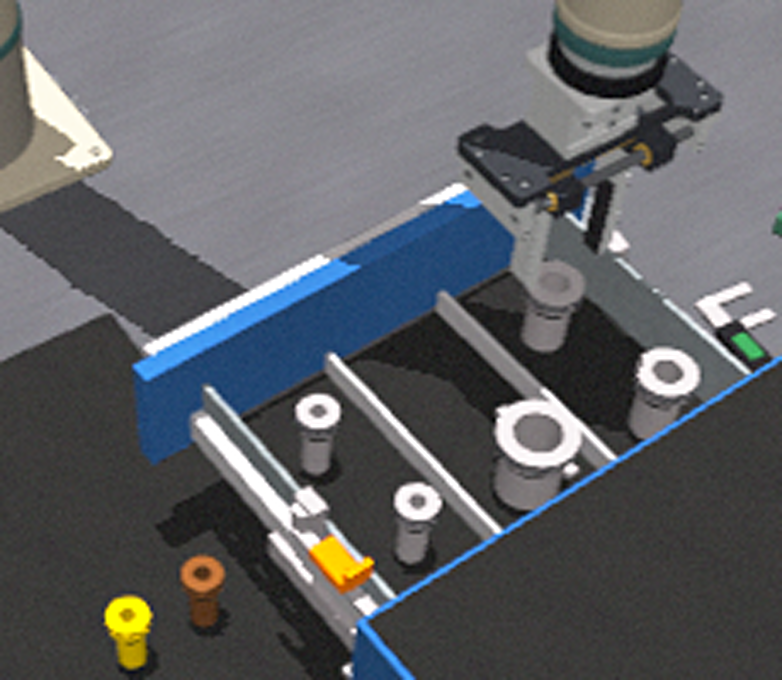

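Both sleeves stand upright in their rows, at (318,430) and (553,310) in the crop. Next is the large one.

>>> {"fn": "drive_tool", "kwargs": {"deltas": [0.004, -0.003, 0.025, -4, -2, -36, 0.4, 0, 0, 0.025, -22, -4, -36, 0.2, 0, 0, 0.007, -48, -5, -1, 0, 0, 0, 0.007, -48, -4, 0, 0, 0, 0, 0.007, -48, -4, 0, 0]}}

```text
t: 22.88
tcp_pos: [0.5124, 0.0761, 0.3571]
tcp_rot: [179.6, -0.3, 87.2]
contact_force: [0.8, -0.3, 0.3]
opening: 0.0921
```

>>> {"fn": "drive_tool", "kwargs": {"deltas": [0, 0, 0.007, -48, -4, 0, 0, 0, 0, 0.007, -48, -3, 0, 0, 0, 0, 0.007, -48, -3, 0, 0, 0, 0, 0.008, -48, -3, 0, 0, 0, 0, 0.007, -48, -2, 0, 0]}}

```text
t: 23.5
tcp_pos: [0.4811, -0.1701, 0.3577]
tcp_rot: [179.3, -0.3, 85.1]
contact_force: [1.2, -0.7, -1.2]
opening: 0.094
```

```bash
python3 - <<'E'
from h import *
plan([(.454,-.3515,.345,83,4),(.454,-.3515,.25,83,4)])
E
```

```text
at [ 0.4811 -0.1701  0.3577] [179.29  -0.26  85.08] j7 [22.3 98.2] t 23.5
CALL
0.012, -0.005, 0.009, -45.8, -2.9, 2.9
0, 0, 0.009, -45.8, -2.5, 3.2
0, 0, 0.009, -45.8, -2, 3.2
0, 0, 0.009, -45.8, -1.6, 3.2
0, 0, 0, 0, -0, 23.7
CALL
0, 0, 0, 0, -0, 23.8
0, 0, 0, 0, -0, 23.7
0, 0, 0, 0.1, -0.1, 23.8
```

>>> {"fn": "drive_tool", "kwargs": {"deltas": [0.012, -0.005, 0.009, -46, -3, 3, 0, 0, 0, 0.009, -46, -2.5, 3, 0, 0, 0, 0.009, -46, -2, 3, 0, 0, 0, 0.009, -44, -1.5, 3, 0, 0, 0, 0, 0, 0, 20, 0]}}

```text
t: 24.12
tcp_pos: [0.4523, -0.3618, 0.3273]
tcp_rot: [179.6, 0.3, 82.6]
contact_force: [-0.3, 1.1, 0.4]
opening: 0.0939
```

```bash
python3 - <<'E'
from h import *
plan([(.4535,-.3515,.235,82.9,5)])
E
```

```text
at [ 0.4523 -0.3618  0.3273] [179.59   0.35  82.55] j7 [ 38.8 115.7] t 24.12
CALL
0.007, 0.006, -0.001, 2.2, -0.2, 18.4
0, 0, -0.001, 2.1, -0, 18.5
0, 0, -0.001, 2.1, -0, 18.5
0, 0, -0.002, 2, -0, 18.5
0, 0, -0.001, 2.1, -0, 18.4
```

>>> {"fn": "drive_tool", "kwargs": {"deltas": [0.007, 0.006, 0, 3, 0, 22, 0, 0, 0, 0, 3, 0, 22, 0, 0, 0, 0, 2, 0, 22, 0, 0, 0, 0, 2, 0, 20, 0.1, 0, 0, 0, 1, 0, 10, 0.2]}}

```text
t: 24.75
tcp_pos: [0.4539, -0.3525, 0.2286]
tcp_rot: [179.9, 0.1, 82.4]
contact_force: [0.0, -0.1, 0.5]
opening: 0.0782
```

```bash
python3 - <<'E'
from h import *
o=get_obs(); im=grab_frame("wrist");cv2.imwrite("pics/w16.png",im[:,:,::-1])
print(w2px([[.452,-.3515,.129],[.452+.034*.9923,-.3515-.034*.124,.121],[.452-.034*.9923,-.3515+.034*.124,.121]],"wrist",o))
plan([(.4525,-.3517,.2145,82.9,4)])
E
```

```text
[[323.24735704 286.9242798 ]
 [323.76743627 343.1115944 ]
 [322.69759085 213.88161317]]
at [ 0.4536 -0.3522  0.2278] [1.7992e+02 3.0000e-02 8.2410e+01] j7 [ 37.7 114. ] t 24.8
CALL
0.001, 0, -0.002, 0.1, -0.3, 3.3
0, 0, -0.002, 0.1, -0.3, 3.3
0, 0, -0.002, 0.1, -0.3, 3.3
0, 0, -0.003, 0, -0.3, 3.4
```

View pics/w16.png

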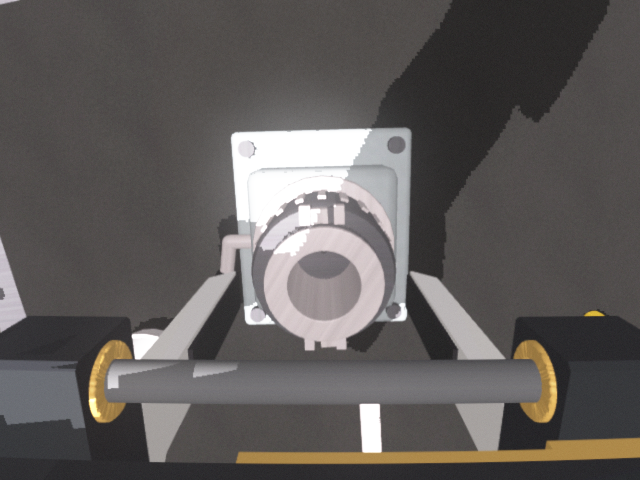

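The large head's bore is centred at (324,286), predicted (323,287), and its tongues line up with the image vertical, so I can grip across its y.

>>> {"fn": "drive_tool", "kwargs": {"deltas": [0, 0, 0, 0, -0.3, 4, 0.25, 0, 0, 0, 0, -0.3, 4, 0.28, 0, 0, 0, 0, -0.3, 3, 0.3, 0, 0, 0, 0, 0, 2, 0.3, 0, 0, 0, 0, 0, 0.5, 0.3]}}

```text
t: 25.42
tcp_pos: [0.4537, -0.353, 0.2154]
tcp_rot: [179.7, 0.1, 82.4]
contact_force: [0.3, -0.7, -0.0]
opening: 0.0659
```

>>> {"fn": "drive_tool", "kwargs": {"deltas": [0.004, 0, 0, 0.5, 0.3, 0.6, 0.5, 0, 0, 0, 0, 0, 0, 1, 0, 0, 0, 0, 0, 0, 1, 0, 0, 0, 0, 0, 0, 1, 0, 0, 0, 0, 0, 0, 1]}}

```text
t: 26.05
tcp_pos: [0.4542, -0.3519, 0.215]
tcp_rot: [180.0, 0.1, 82.3]
contact_force: [0.1, -0.3, 0.5]
opening: 0.0569
```

>>> {"fn": "drive_tool", "kwargs": {"deltas": [0, 0, 0, 0, 0, -3, 1, 0, 0, 0, 0, 0, -5, 1, 0, 0, 0, 0, 0, -8, 1, 0, 0, 0, 0, 0, -15, 1, 0, 0, 0, 0, 0, -20, 1]}}

```text
t: 26.68
tcp_pos: [0.4524, -0.3513, 0.2657]
tcp_rot: [-179.7, -0.1, 82.4]
contact_force: [0.7, 0.3, -5.3]
opening: 0.057
```

```bash
python3 - <<'E'
from h import *
im=grab_frame("scene"); crop(im,130,180,270,340,4,"pics/s17.png")
plan([(.454,-.3515,.36,83,3),(.51,-.02,.36,88,7),(.538,.1405,.35,93,4)])
E
```

```text
at [ 0.4535 -0.3521  0.2687] [-1.7992e+02  7.0000e-02  8.2370e+01] j7 [ 37.8 114.3] t 26.73
CALL
-0.001, 0.001, -0.004, 0.2, 0.1, -30.4
-0, 0, -0.003, 0.2, 0.1, -30.5
-0, 0, -0.004, 0.2, 0.2, -30.4
-0, 0, -0.012, 48, 2.2, -0
-0, 0, -0.013, 47.9, 2.7, -0
CALL
-0, 0, -0.012, 47.9, 3.4, -0
-0, 0, -0.013, 47.9, 3.9, -0
-0, 0, -0.012, 47.8, 4.6, -0
-0, 0, -0.013, 47.7, 5.1, -0.1
-0, 0, -0.012, 47.7, 5.8, -0
CALL
-0, 0, -0.022, 40.3, 5.6, 2.5
-0, 0, -0.022, 40.2, 6.5, 2.5
-0, 0, -0.022, 40.1, 7.3, 2.5
-0, 0, -0.021, 39.9, 8.3, 2.4
```

View pics/s17.png

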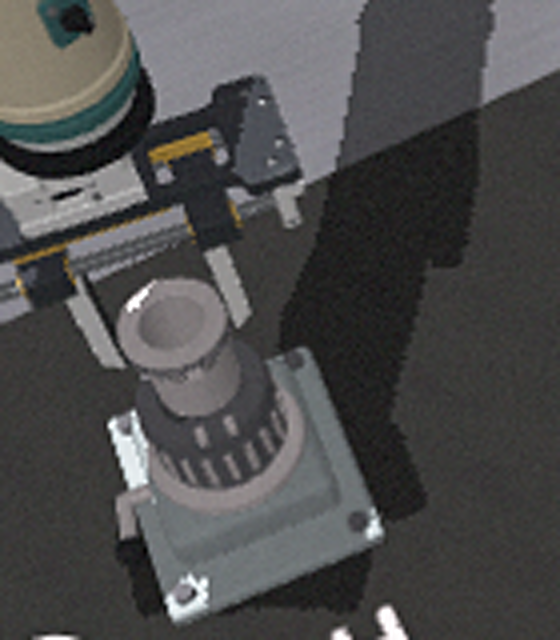

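>>> {"fn": "drive_tool", "kwargs": {"deltas": [0, 0, 0, 0, 0, -32, 1, 0, 0, 0, 0, 0, -32, 1, 0, 0, 0, 10, 0, -28, 1, 0, 0, -0.012, 44, 2, -2, 1, 0, 0, -0.013, 48, 3, 0, 1]}}

```text
t: 27.35
tcp_pos: [0.4695, -0.2531, 0.3685]
tcp_rot: [180.0, 0.3, 83.3]
contact_force: [0.5, -0.1, -5.5]
opening: 0.0569
```

>>> {"fn": "drive_tool", "kwargs": {"deltas": [0, 0, -0.012, 48, 3, 0, 1, 0, 0, -0.013, 48, 4, 0, 1, 0, 0, -0.012, 48, 5, 0, 1, 0, 0, -0.013, 48, 5, 0, 1, 0, 0, -0.012, 48, 6, 0, 1]}}

```text
t: 27.98
tcp_pos: [0.5129, -0.0086, 0.3704]
tcp_rot: [179.8, 0.4, 86.9]
contact_force: [0.7, -0.6, -6.3]
opening: 0.0572
```

```bash
python3 - <<'E'
from h import *
plan([(.537,.1405,.35,93,4),(.537,.1405,.28,93,4)])
E
```

```text
at [ 0.5129 -0.0086  0.3704] [179.83   0.36  86.93] j7 [ 5.4 79.6] t 27.98
CALL
0.003, 0.006, -0.026, 37.6, 4, 4.9
-0, 0, -0.027, 37.4, 5, 5.1
-0, 0, -0.026, 37.3, 6, 5.1
-0, 0, -0.027, 37.1, 7, 5.1
-0, 0, 0, 0, -0, 17.5
CALL
-0, 0, 0, 0, -0, 17.5
-0, 0, 0, 0, -0, 17.5
-0, 0, 0, 0.1, -0, 17.5
```

>>> {"fn": "drive_tool", "kwargs": {"deltas": [0.003, 0.006, -0.026, 38, 4, 4, 1, 0, 0, -0.027, 37, 5, 5, 1, 0, 0, -0.026, 37, 6, 5, 1, 0, 0, -0.027, 35, 7, 5, 1, 0, 0, 0, 0, 0, 15, 1]}}

```text
t: 28.6
tcp_pos: [0.5358, 0.1485, 0.339]
tcp_rot: [179.7, -0.2, 93.7]
contact_force: [0.3, 0.2, -6.3]
opening: 0.057
```

```bash
python3 - <<'E'
from h import *
o=get_obs(); im=grab_frame("wrist");cv2.imwrite("pics/w18.png",im[:,:,::-1])
plan([(.537,.1405,.265,93,4),(.537,.1405,.250,93,1)],o)
E
```

```text
at [0.5358 0.1485 0.339 ] [ 1.7974e+02 -1.6000e-01  9.3670e+01] j7 [-8.9 68. ] t 28.6
CALL
0.005, -0.003, 0.003, -2.1, 0.1, 18.5
-0, 0, 0.003, -2, 0.2, 18.5
-0, 0, 0.003, -2, 0.2, 18.5
-0, 0, 0.003, -2, 0.2, 18.5
-0, 0, -0, -0, -0, 15
```

View pics/w18.png

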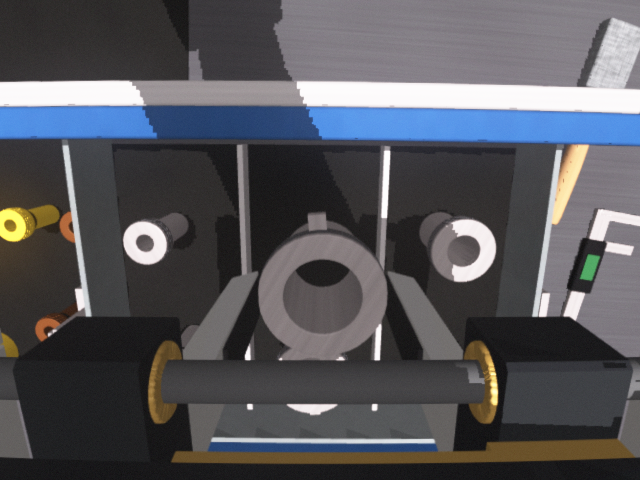

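The large sleeve is centred over the middle row at (322,295), with the tongues along x and the small (145,243) and medium (462,248) sleeves clear. I'm lowering it.

>>> {"fn": "drive_tool", "kwargs": {"deltas": [0.005, -0.003, 0, 0, 0, 22, 1, 0, 0, 0, 0, 0, 22, 1, 0, 0, 0, 0, 0, 20, 1, 0, 0, 0, 0, 0, 14, 1, 0, 0, 0, 0, 0, 6, 1]}}

```text
t: 29.28
tcp_pos: [0.5337, 0.1386, 0.2511]
tcp_rot: [-179.6, 0.5, 93.1]
contact_force: [0.6, 1.2, -6.2]
opening: 0.0568
```

```bash
python3 - <<'E'
from h import *
o=get_obs()
plan([(.537,.1405,.247,93,3)],o)
E
```

```text
at [0.5337 0.1386 0.2511] [-179.62    0.54   93.11] j7 [-9.5 65.9] t 29.27
CALL
-0.007, 0.009, 0.001, 0.6, 1.2, 1.4
0, 0, 0, 0.6, 1.1, 1.4
0, 0, 0.001, 0.5, 1.1, 1.3
```

>>> {"fn": "drive_tool", "kwargs": {"deltas": [-0.007, 0.009, 0, 0.6, 1.2, 2, 1, 0, 0, 0, 0.6, 1, 2, 1, 0, 0, 0, 0.5, 1, 1, 1, 0, 0, 0, 0, 0, 1, 1, 0, 0, 0, 0, 0, 0.5, 1]}}

```text
t: 29.9
tcp_pos: [0.5381, 0.1405, 0.246]
tcp_rot: [179.8, -0.0, 93.1]
contact_force: [0.2, 0.3, -5.5]
opening: 0.0572
```

>>> {"fn": "drive_tool", "kwargs": {"deltas": [0.003, 0, 0, 0, 0, 1, 1, 0, 0, 0, 0, 0, 1, 1, 0, 0, 0, 0, 0, 0.8, 1, 0, 0, 0, 0, 0, 0.8, 1, 0, 0, 0, 0, 0, 0, 1]}}

```text
t: 30.52
tcp_pos: [0.5381, 0.1406, 0.2451]
tcp_rot: [179.9, -0.0, 93.1]
contact_force: [-0.8, -0.2, -2.6]
opening: 0.0574
```

>>> {"fn": "drive_tool", "kwargs": {"deltas": [0, 0, 0, 0, 0, 1, 1, 0, 0, 0, 0, 0, 0.5, 1, 0, 0, 0, 0, 0, 0, 0.34, 0, 0, 0, 0, 0, 0, 0.28, 0, 0, 0, 0, 0, 0, 0.25]}}

```text
t: 31.15
tcp_pos: [0.5401, 0.1413, 0.245]
tcp_rot: [179.5, -0.1, 93.1]
contact_force: [-0.7, -0.3, -0.3]
opening: 0.0701
```

>>> {"fn": "drive_tool", "kwargs": {"deltas": [0, 0, 0, 0, 0, 0, 0.25, 0, 0, 0, 0, 0, -6, 0.25, 0, 0, 0, 0, 0, -20, 0.25, 0, 0, 0, 0, 0, -35, 0.4, 0, 0, 0, 0, 0, -35, 0.6]}}

```text
t: 31.78
tcp_pos: [0.5384, 0.1409, 0.3418]
tcp_rot: [179.9, -0.1, 93.1]
contact_force: [-0.6, -0.4, 0.6]
opening: 0.0536
```

```bash
python3 - <<'E'
from h import *
im=grab_frame("scene"); crop(im,250,100,480,300,3.4,"pics/s19.png")
t=grab_frame("top"); crop(t,180,150,500,310,2.4,"pics/t19.png")
plan([(.645,-.0,.34,15,9)])
E
```

```text
at [0.5403 0.1416 0.3446] [ 1.794e+02 -1.600e-01  9.308e+01] j7 [-8.1 68.2] t 31.88
CALL
0.01, -0.004, 0.151, -16.3, 10.8, 0.6
0, 0, 0.151, -14.5, 13.1, 0.5
0, 0, 0.152, -12.4, 15.1, 0.5
0, 0, 0.151, -10, 16.9, 0.5
0, 0, 0.152, -7.3, 18.2, 0.5
CALL
0, 0, 0.151, -4.5, 19, 0.5
0, 0, 0.152, -1.5, 19.5, 0.5
0, 0, 0.151, 1.4, 19.5, 0.6
0, 0, 0.152, 4.3, 19.1, 0.5
```

View pics/s19.png

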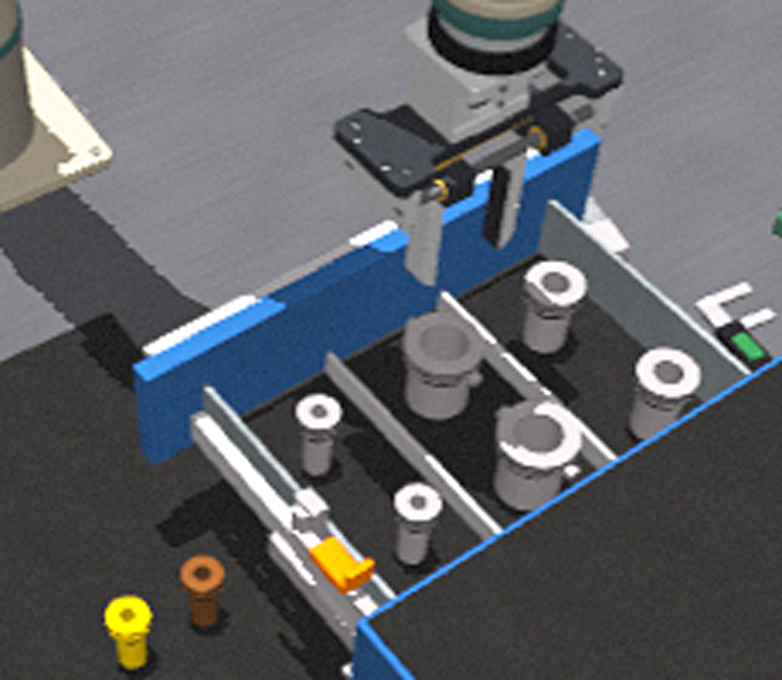

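View pics/t19.png

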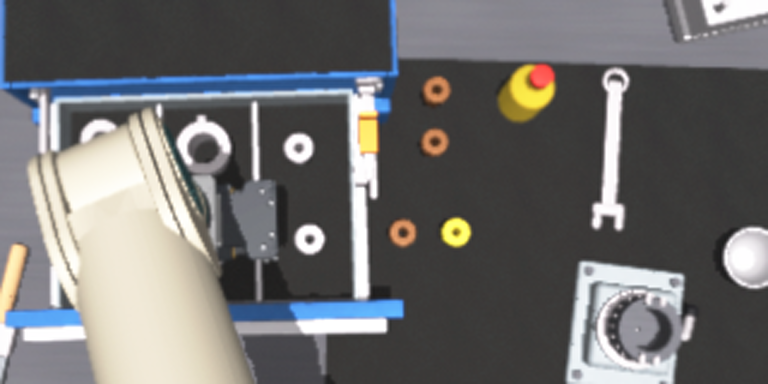

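All six sleeves stand in the drawer and the chuck is empty. Now for the lever.

>>> {"fn": "drive_tool", "kwargs": {"deltas": [0.01, -0.004, 0.151, -19, 12, 0, 0.8, 0, 0, 0.151, -17, 15, 0, 1, 0, 0, 0.151, -15, 18, 0, 1, 0, 0, 0.151, -12, 20, 0, 1, 0, 0, 0.151, -9, 22, 0, 1]}}

```text
t: 32.5
tcp_pos: [0.6073, 0.0469, 0.3434]
tcp_rot: [-179.9, 0.1, 48.7]
contact_force: [-0.3, -0.3, -0.2]
opening: 0.0009
```

```bash
python3 - <<'E'
from h import *
plan([(.635,-.0,.34,10,3),(.65,-.032,.33,3,2)])
E
```

```text
at [0.6073 0.0469 0.3434] [-1.7988e+02  6.0000e-02  4.8720e+01] j7 [-6.2 41. ] t 32.5
CALL
-0.002, 0.001, 0.225, -5.6, 17.3, 1.1
0, 0, 0.225, -1.7, 18.1, 1.1
0, 0, 0.226, 2.4, 17.9, 1.2
0, 0, 0.061, 4.6, 17.1, 5
0, 0, 0.061, 5.7, 16.7, 5
```

>>> {"fn": "drive_tool", "kwargs": {"deltas": [0, 0, 0.18, -6, 17, 1, 1, 0, 0, 0.18, -2, 18, 1, 1, 0, 0, 0.18, 2, 17, 1, 1, 0, 0, 0.18, 3, 16, 2, 1, 0, 0, 0.08, 4, 8, 2, 1]}}

```text
t: 33.12
tcp_pos: [0.6477, -0.0243, 0.3324]
tcp_rot: [180.0, 0.4, 1.2]
contact_force: [-0.5, -0.5, -0.3]
opening: 0.0003
```

```bash
python3 - <<'E'
from h import *
o=get_obs(); im=grab_frame("wrist");cv2.imwrite("pics/w20.png",im[:,:,::-1])
print(w2px([[.652,-.032,.166]],"wrist",o))
plan([(.652,-.032,.29,3,3)],o)
E
```

```text
[[333.83976916 262.98820587]]
at [ 0.6477 -0.0243  0.3324] [179.95   0.41   1.18] j7 [-7.1  7.3] t 33.12
CALL
0.001, 0.007, -0.011, 1.5, 2.6, 14.1
-0, 0, -0.01, 1.4, 2.6, 14.1
-0, 0, -0.011, 1.3, 2.7, 14.2
```

View pics/w20.png

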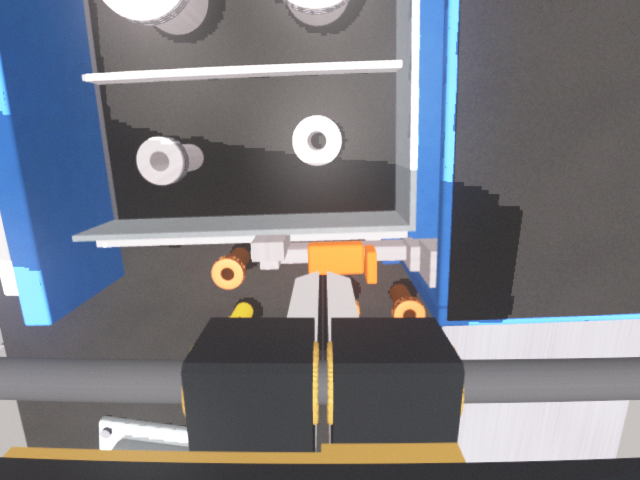

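The wrist picture shows the orange pad centred at (338,258) with the lip on its right at (371,265), giving the pad at about (0.654, -0.030).

>>> {"fn": "drive_tool", "kwargs": {"deltas": [0, 0.007, -0.011, 1.5, 2, 18, 1, 0, 0, -0.01, 1.5, 2, 18, 1, 0, 0, -0.011, 1.5, 2, 15, 1, 0, 0, 0, 0, 0, 8, 1, 0, 0, 0, 0, 0, 3, 1]}}

```text
t: 33.8
tcp_pos: [0.652, -0.0304, 0.2657]
tcp_rot: [179.9, 0.1, 3.2]
contact_force: [0.1, -0.3, 0.1]
opening: 0.0003
```

```bash
python3 - <<'E'
from h import *
o=get_obs(); im=grab_frame("wrist");cv2.imwrite("pics/w21.png",im[:,:,::-1])
im=grab_frame("scene"); crop(im,300,160,420,300,4,"pics/s21.png")
plan([(.653,-.030,.264,3,2)],o)
E
```

```text
at [ 0.652  -0.0304  0.2657] [1.7995e+02 1.4000e-01 3.1700e+00] j7 [-5.8 10.2] t 33.8
CALL
0.001, 0.002, 0.002, 0.5, -0.2, 0.9
-0, 0, 0.001, 0.5, -0.2, 0.8
```

View pics/w21.png

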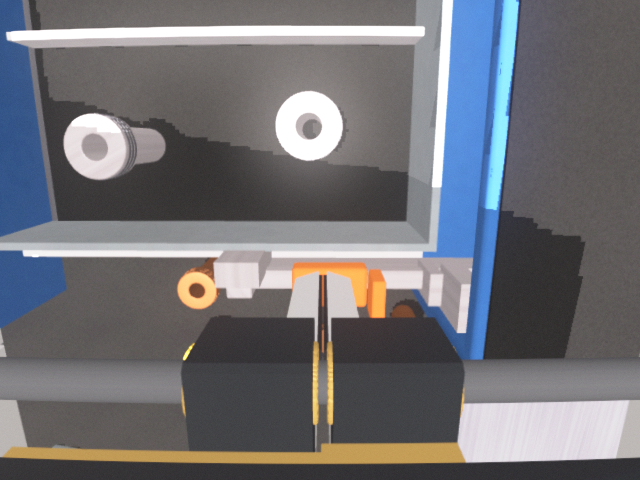

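View pics/s21.png

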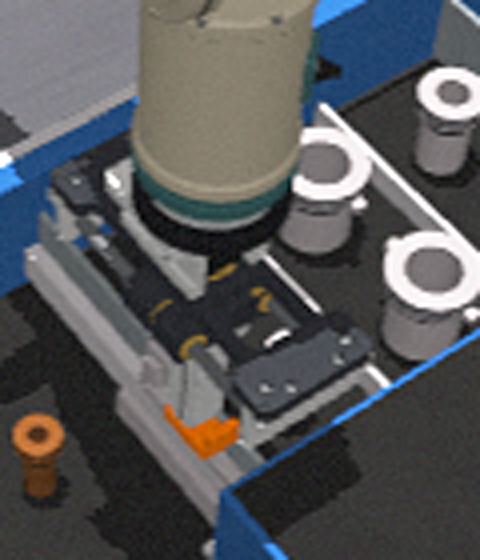

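>>> {"fn": "drive_tool", "kwargs": {"deltas": [0, 0.002, 0, 0.5, 0, 3, 1, 0, 0, 0, 0, 0, 3, 1, 0, 0, 0, 0, 0, 3, 1, 0, 0, 0, 0, 0, 2, 1, 0, 0, 0, 0, 0, 1.5, 1]}}

```text
t: 34.52
tcp_pos: [0.6524, -0.0306, 0.2568]
tcp_rot: [180.0, -0.1, 3.2]
contact_force: [-2.1, 0.1, 7.9]
opening: 0.0002
```

>>> {"fn": "drive_tool", "kwargs": {"deltas": [0, 0, 0, 2, 0, 2, 1, 0, 0, 0, 3, 0, 1.5, 1, 0, 0, 0, 4, 0, 1.5, 1, 0, 0, 0, 5, 0, 1.5, 1, 0, 0, 0, 5, 0, 1.5, 1]}}

```text
t: 35.15
tcp_pos: [0.6706, -0.0297, 0.255]
tcp_rot: [-180.0, -0.1, 3.1]
contact_force: [-3.8, 0.3, 8.8]
opening: 0.0003
```

>>> {"fn": "drive_tool", "kwargs": {"deltas": [0, 0, 0, 5, 0, 1.5, 1, 0, 0, 0, 5, 0, 1.5, 1, 0, 0, 0, 4, 0, 1.5, 1, 0, 0, 0, 2, 0, 1, 1, 0, 0, 0, 0, 0, 0, 1]}}

```text
t: 35.78
tcp_pos: [0.6884, -0.0288, 0.2568]
tcp_rot: [-180.0, -0.5, 3.1]
contact_force: [-1.6, 0.4, 6.8]
opening: 0.0007
```

```bash
python3 - <<'E'
from h import *
o=get_obs(); im=grab_frame("wrist");cv2.imwrite("pics/w22.png",im[:,:,::-1])
im=grab_frame("top"); crop(im,170,130,370,300,4,"pics/t22.png")
im=grab_frame("scene"); crop(im,250,100,450,300,3,"pics/s22.png")
E
```

```text
(no output)
```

View pics/w22.png

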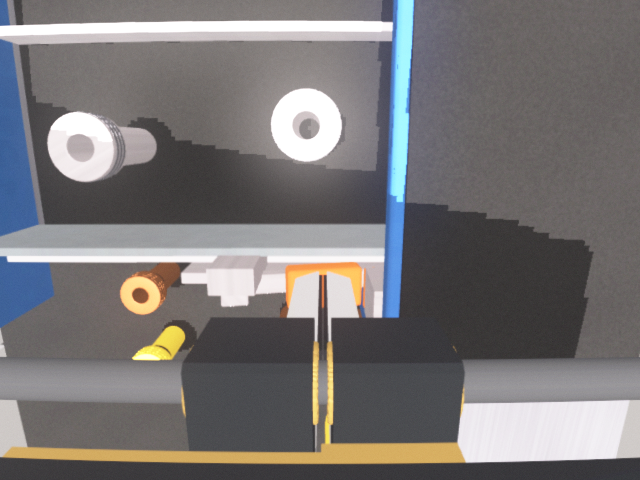

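View pics/t22.png

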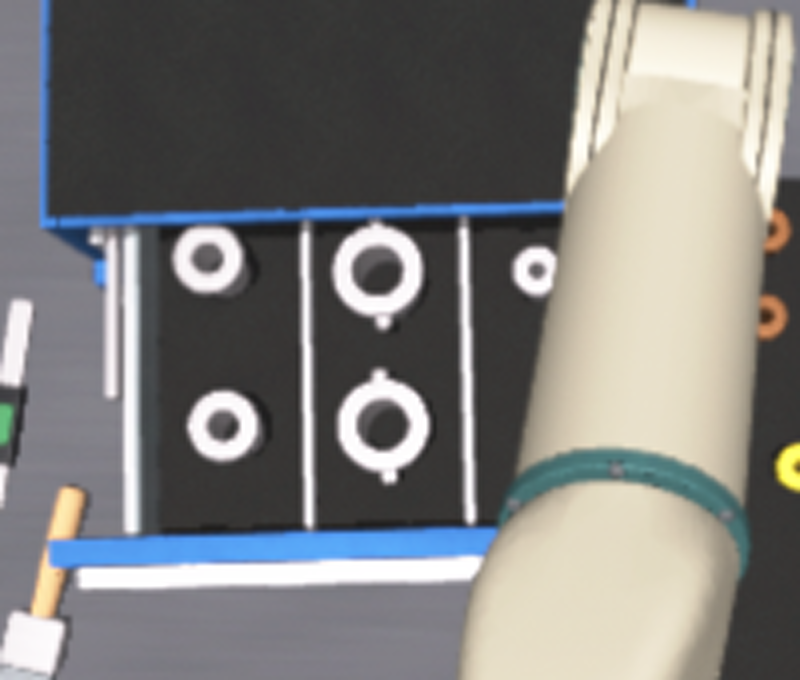

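View pics/s22.png

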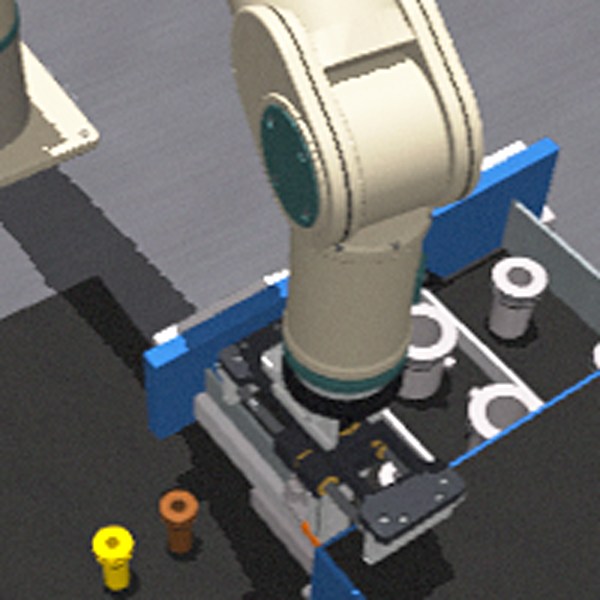

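```bash
python3 - <<'E'
from h import *
t=lambda *p:np.array(p)/4+[170,130]
print(px2w([t(50,543),t(78,585)],[.19],"top"), px2w([t(378,375),t(389,477)],.15,"top"),px2w([t(78,585)],.178,"top"))
print(px2w([t(377,270)],.159,"top"))
E
```

```text
[[0.49003688 0.34586947 0.19      ]
 [0.46425737 0.32687757 0.19      ]] [[0.6055181  0.1477752  0.15      ]
 [0.53916197 0.13836413 0.15      ]] [[0.46419247 0.33036228 0.178     ]]
[[0.67313192 0.14972818 0.159     ]]
```

The drawer has moved in about 36 mm: the large marker went from x 0.636 to 0.673, and the front edge agrees. The lever may now spring up, so I'm lifting off and going round to the pull strip.

>>> {"fn": "drive_tool", "kwargs": {"deltas": [0, 0.008, 0, -3, 0, -2, 1, 0, 0, 0, -3, 0, -8, 1, 0, 0, 0, -5, 0, -25, 1, 0, 0, 0, -20, 0, -35, 1, 0, 0, 0, -40, -10, -20, 1]}}

```text
t: 36.55
tcp_pos: [0.6147, -0.0232, 0.3462]
tcp_rot: [-180.0, -1.0, 3.1]
contact_force: [-0.1, 0.8, 0.2]
opening: 0.0007
```

```bash
python3 - <<'E'
from h import *
plan([(.425,.12,.34,3,5),(.425,.12,.268,3,4)])
E
```

```text
at [ 0.6147 -0.0232  0.3462] [-179.99   -0.97    3.11] j7 [-7.4  8.8] t 36.55
CALL
-0, -0.017, 0, -36.3, -30.7, 0.6
-0, 0, 0, -36.3, -30.6, 1.3
-0, 0, 0.001, -36.4, -30.7, 1.2
-0, 0, 0, -36.4, -30.6, 1.3
-0, 0, 0.001, -36.3, -30.6, 1.2
CALL
-0, 0, -0, -0, -0, 18
-0, 0, -0, -0, -0, 18
-0, 0, -0, -0, -0, 18
-0, 0, -0, -0, -0, 18
```

>>> {"fn": "drive_tool", "kwargs": {"deltas": [0, -0.017, 0, -38, -30, 0, 1, 0, 0, 0, -38, -30, 1, 1, 0, 0, 0, -38, -30, 1, 1, 0, 0, 0, -37, -30, 1, 1, 0, 0, 0, -36, -28, 1, 1]}}

```text
t: 37.17
tcp_pos: [0.4114, 0.1158, 0.3429]
tcp_rot: [180.0, 0.2, 2.8]
contact_force: [1.0, 1.0, 0.1]
opening: 0.0002
```

```bash
python3 - <<'E'
from h import *
o=get_obs()
im=grab_frame("scene"); crop(im,220,80,450,280,3.4,"pics/s23.png")
plan([(.425,.125,.268,3,5)],o)
E
```

```text
at [0.4114 0.1158 0.3429] [1.7996e+02 1.5000e-01 2.8500e+00] j7 [-27.5 -12.5] t 37.17
CALL
0.001, 0.003, -0.001, 2.8, -1.7, 15
-0, -0, -0, 2.8, -1.7, 15
-0, -0, -0.001, 2.8, -1.7, 15
-0, -0, -0, 2.8, -1.7, 14.9
-0, -0, -0.001, 2.9, -1.7, 15
```

View pics/s23.png

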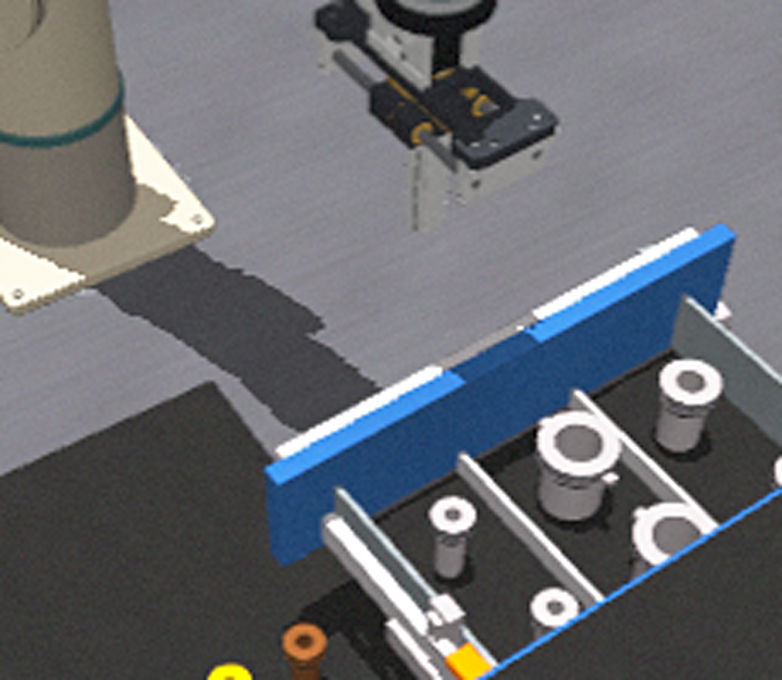

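>>> {"fn": "drive_tool", "kwargs": {"deltas": [0, 0.003, 0, 2.5, -1.7, 16, 1, 0, 0, 0, 2.5, -1.7, 16, 1, 0, 0, 0, 2.5, -1.7, 16, 1, 0, 0, 0, 2.5, -1.7, 15, 1, 0, 0, 0, 2, 0, 8, 1]}}

```text
t: 37.85
tcp_pos: [0.414, 0.1268, 0.2703]
tcp_rot: [-179.9, 0.5, 3.4]
contact_force: [-0.4, -0.2, 0.7]
opening: 0.0003
```

```bash
python3 - <<'E'
from h import *
o=get_obs()
im=grab_frame("scene"); crop(im,220,80,450,280,3.4,"pics/s24.png")
plan([(.425,.125,.269,3,2)],o)
E
```

```text
at [0.414  0.1268 0.2703] [-179.94    0.51    3.43] j7 [-27.  -11.1] t 37.85
CALL
-0.001, 0.009, 0.004, 5.4, 1.2, 0.6
0, -0, 0.003, 5.5, 1.2, 0.6
```

View pics/s24.png

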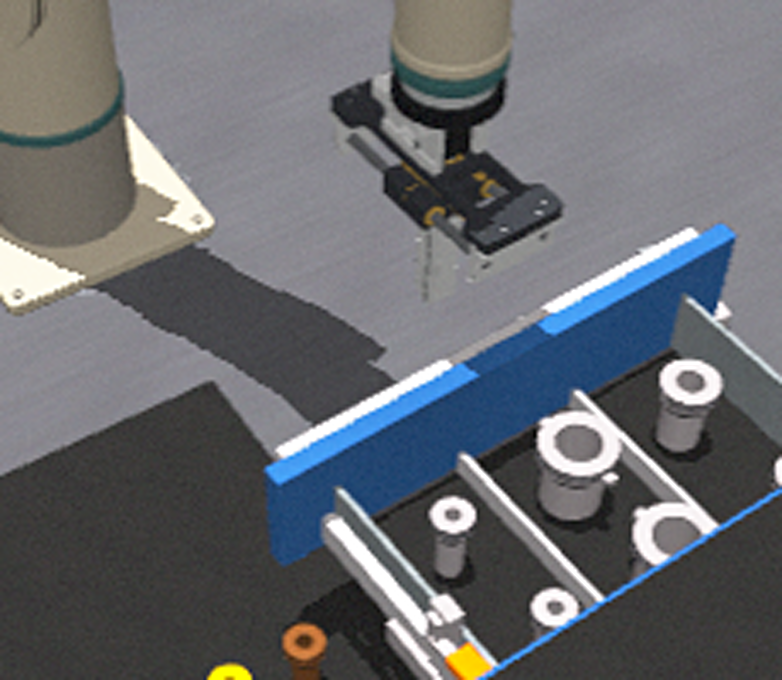

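>>> {"fn": "drive_tool", "kwargs": {"deltas": [0, 0.009, 0, 10, 0, 2, 1, 0, 0, 0, 9, 0, 2, 1, 0, 0, 0, 7, 0, 1, 1, 0, 0, 0, 6, 0, 0.5, 1, 0, 0, 0, 5, 0, 0.5, 1]}}

```text
t: 38.52
tcp_pos: [0.4543, 0.1287, 0.2644]
tcp_rot: [-179.9, -0.1, 3.4]
contact_force: [-0.5, -0.5, 0.2]
opening: 0.0005
```

>>> {"fn": "drive_tool", "kwargs": {"deltas": [0, 0, 0, 5, 0, 0, 1, 0, 0, 0, 5, 0, 0, 1, 0, 0, 0, 5, 0, 0, 1, 0, 0, 0, 5, 0, 0, 1, 0, 0, 0, 5, 0, 0, 1]}}

```text
t: 39.15
tcp_pos: [0.4774, 0.13, 0.2639]
tcp_rot: [-180.0, 0.3, 3.4]
contact_force: [-2.7, 0.3, 2.7]
opening: 0.0006
```

>>> {"fn": "drive_tool", "kwargs": {"deltas": [0, 0, 0, 6, 0, 0, 1, 0, 0, 0, 7, 0, 0, 1, 0, 0, 0, 8, 0, 0, 1, 0, 0, 0, 8, 0, 0, 1, 0, 0, 0, 8, 0, 0, 1]}}

```text
t: 39.78
tcp_pos: [0.5168, 0.1322, 0.2637]
tcp_rot: [-180.0, 0.4, 3.4]
contact_force: [-3.8, -0.9, 3.1]
opening: 0.0003
```

>>> {"fn": "drive_tool", "kwargs": {"deltas": [0, 0.004, 0, 8, 0, 0, 1, 0, 0, 0, 8, 0, 0, 1, 0, 0, 0, 8, 0, 0, 1, 0, 0, 0, 8, 0, 0, 1, 0, 0, 0, 8, 0, 0, 1]}}

```text
t: 40.4
tcp_pos: [0.5599, 0.1345, 0.2636]
tcp_rot: [180.0, 0.1, 3.4]
contact_force: [-3.8, 0.2, 3.0]
opening: 0.0005
```

```bash
python3 - <<'E'
from h import *
im=grab_frame("scene"); crop(im,220,80,480,280,3,"pics/s25.png")
im=grab_frame("top"); crop(im,170,130,370,300,4,"pics/t25.png")
E
```

```text
(no output)
```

View pics/s25.png

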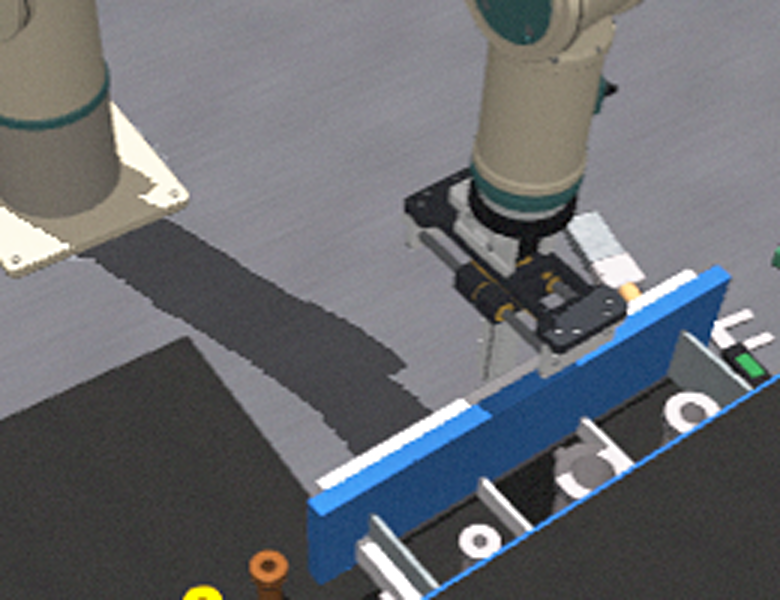

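View pics/t25.png

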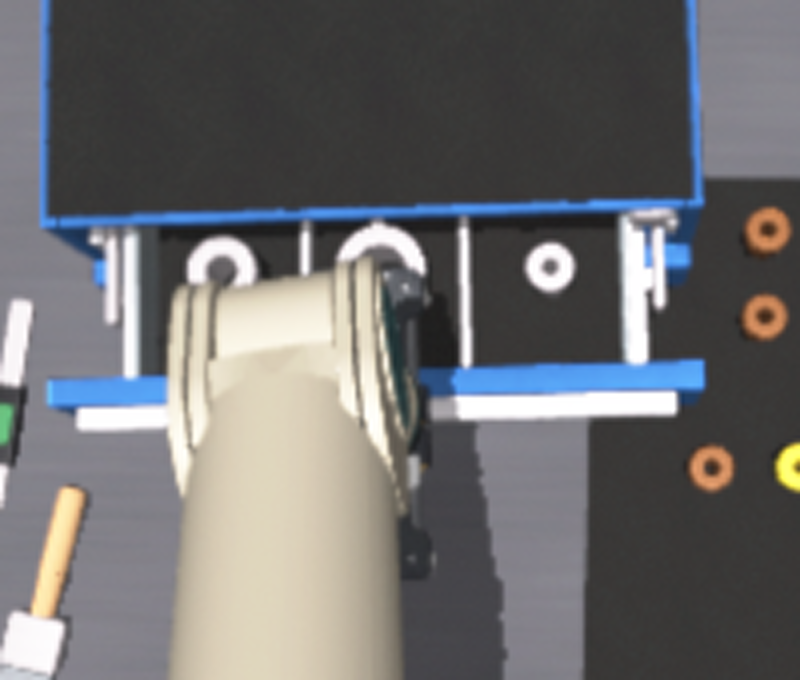

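>>> {"fn": "drive_tool", "kwargs": {"deltas": [0, 0, 0, 8, 0, 0, 1, 0, 0, 0, 8, 0, 0, 1, 0, 0, 0, 8, 0, 0, 1, 0, 0, 0, 8, 0, 0, 1, 0, 0, 0, 8, 0, 0, 1]}}

```text
t: 41.12
tcp_pos: [0.601, 0.137, 0.2633]
tcp_rot: [180.0, 0.2, 3.4]
contact_force: [-3.5, 0.2, 3.5]
opening: 0.0003
```

>>> {"fn": "drive_tool", "kwargs": {"deltas": [0, 0, 0, 7, 0, 0, 1, 0, 0, 0, 7, 0, 0, 1, 0, 0, 0, 6, 0, 0, 1, 0, 0, 0, 6, 0, 0, 1, 0, 0, 0, 6, 0, 0, 1]}}

```text
t: 41.75
tcp_pos: [0.6356, 0.1389, 0.2632]
tcp_rot: [180.0, 0.2, 3.4]
contact_force: [-3.7, 0.2, 3.7]
opening: 0.0004
```

>>> {"fn": "drive_tool", "kwargs": {"deltas": [0, 0, 0, 5, 0, 0, 1, 0, 0, 0, 4, 0, 0, 1, 0, 0, 0, 4, 0, 0, 1, 0, 0, 0, 4, 0, 0, 1, 0, 0, 0, 4, 0, 0, 1]}}

```text
t: 42.38
tcp_pos: [0.6581, 0.1402, 0.2632]
tcp_rot: [180.0, 0.2, 3.4]
contact_force: [-3.3, -0.8, 2.7]
opening: 0.0004
```

>>> {"fn": "drive_tool", "kwargs": {"deltas": [0, 0, 0, 3, 0, 0, 1, 0, 0, 0, 3, 0, 0, 1, 0, 0, 0, 3, 0, 0, 1, 0, 0, 0, 2, 0, 0, 1, 0, 0, 0, 2, 0, 0, 1]}}

```text
t: 43.0
tcp_pos: [0.6605, 0.1404, 0.2634]
tcp_rot: [179.9, 1.9, 3.4]
contact_force: [-8.4, -0.8, 6.1]
opening: 0.0007
```

>>> {"fn": "drive_tool", "kwargs": {"deltas": [0, 0, 0, 3, 0, 0, 1, 0, 0, 0, 3, 0, 0, 1, 0, 0, 0, 0, 0, 0, 1, 0, 0, 0, -4, 0, 0, 1, 0, 0, 0, -20, 0, 0, 1]}}

```text
t: 43.62
tcp_pos: [0.6399, 0.1394, 0.2643]
tcp_rot: [179.9, 2.4, 3.4]
contact_force: [1.0, 1.1, -1.5]
opening: 0.0009
```

>>> {"fn": "drive_tool", "kwargs": {"deltas": [0, 0, 0, -40, 0, -5, 1, 0, 0, 0, -40, 0, -20, 1, 0, 0, 0, -40, 0, -20, 1, 0, 0, 0, -30, 0, -20, 1, 0, 0, 0, 0, 0, 0, 1]}}

```text
t: 44.25
tcp_pos: [0.4916, 0.1316, 0.3366]
tcp_rot: [-179.9, 1.7, 3.5]
contact_force: [0.9, 0.9, -0.1]
opening: 0.0008
```

```bash
python3 - <<'E'
from h import *
im=grab_frame("scene"); cv2.imwrite("pics/s26.png",im[:,:,::-1])
im=grab_frame("top"); crop(im,170,60,530,310,2.2,"pics/t26.png")
o=get_obs(); im=grab_frame("wrist"); cv2.imwrite("pics/w26.png",im[:,:,::-1]); print(o["t"],o["contact_force"])
E
```

```text
44.35 [-0.37238697  0.29083206  0.15032767]
```

View pics/s26.png

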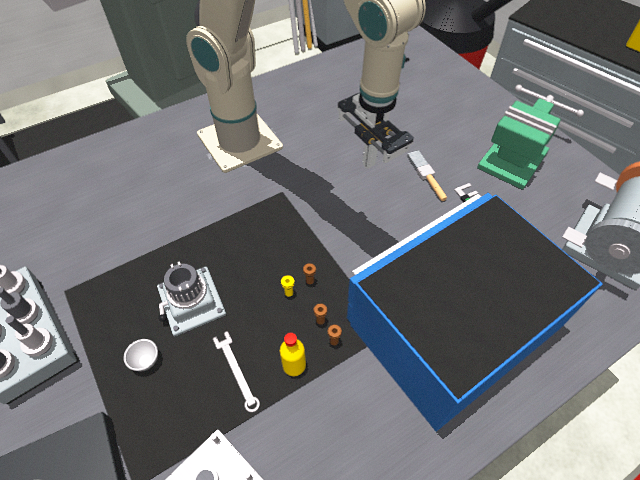

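View pics/t26.png

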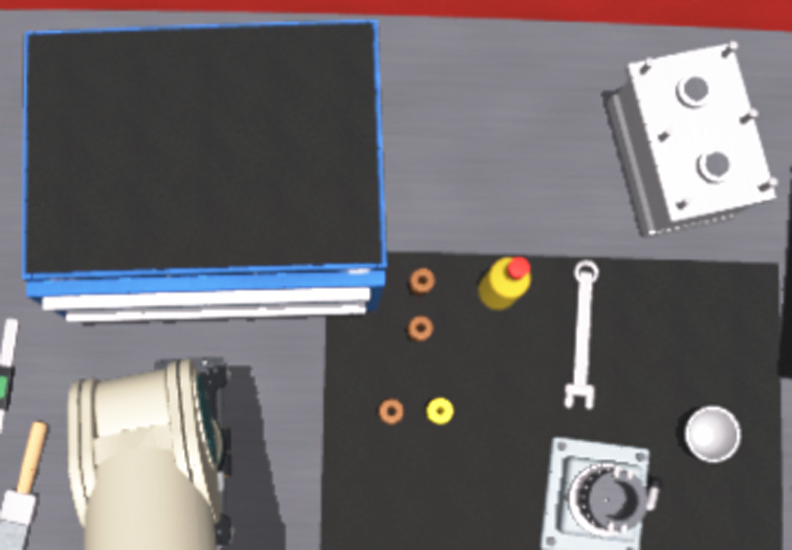

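View pics/w26.png

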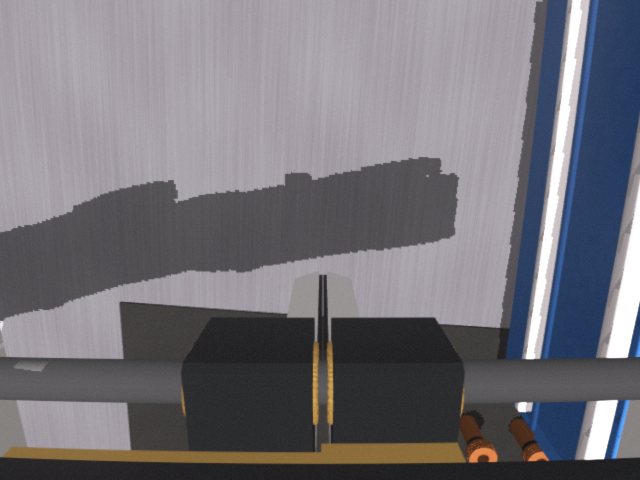

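```bash
python3 - <<'E'
from h import *
t=lambda *p:np.array(p)/2.2+[170,60]
print(px2w([t(45,306),t(368,297),],.178,"top"),px2w([t(66,316),t(365,310),],.178,"top"))
im=grab_frame("top"); crop(im,170,170,360,220,4,"pics/t27.png")
E
```

```text
[[ 0.66164739  0.33748271  0.178     ]
 [ 0.68053965 -0.0391303   0.178     ]] [[ 0.65034453  0.31208513  0.178     ]
 [ 0.66517077 -0.03594706  0.178     ]]
```

View pics/t27.png

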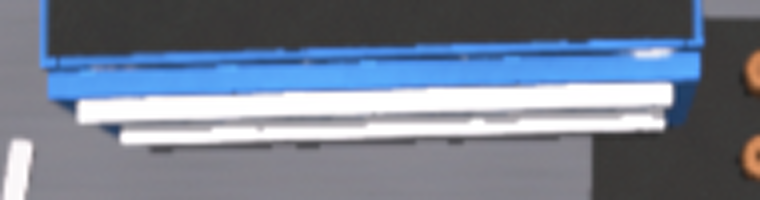

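The drawer stopped hard: force rose to 8 N and the fingertip stopped advancing. The strip moved about 232 mm by the top camera, which is good to about 2–3 mm, against 234 mm for fully home. The gripper is clear of everything, so I'm handing in.

```bash
python3 - <<'E'
from cell import *
print(job_done())
E
```

```text
the job is handed in; nothing more can be done
None
```

I drew out all three sleeves innermost first, turning the small and medium ones about 200° and 170° as they eased out and lifting the large one straight. Each stands in the front of its matching row, and the drawer is pushed home. I handed the job in at about 44 s of the 72 s allowed; it gave no verdict.

- **Nest:** after each pull the pictures showed the remaining sleeves still seated, and the chuck ended empty.
- **Lever and drawer:** I held the lever down for the first 36 mm or so of travel. I then pushed the drawer in slowly on the pull strip, at no more than about 65 mm/s.
- **Closed position:** at the end the force rose to about 8 N and the fingertip stopped advancing. The top camera gave about 232 mm of travel against 234 mm, within its 2–3 mm error.
- **Sleeves standing:** all six were upright in the last picture that showed them all, before I used the lever. Midway through closing, the ones still visible were upright. I could not see inside the closed drawer, so their final state is inferred.
- **Other things:** the bench items and look-alikes appear in their original places in the final pictures, and nothing was touching the robot.

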